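Blow off a border tile with a two-stage bench air gun

ROBOT

A 6-joint arm with a two-finger parallel gripper is mounted at the origin on the work surface. World frame = base frame: x ahead of the robot, y to its left, z up, the work surface at z = 0. Lengths are in m, angles in rad, forces in N, time in s.
With the tool pointing down it reaches from about 0.3 to 0.875 m from the base axis. Payload 4.2 kg.
Tool frame: the origin (TCP) lies on the centre line of the jaws, within the pads' length; the fingertips stand 11 mm ahead of it and the grasp point (between the pads) lies 8 mm behind it; z points along the fingers, y is the line along which they close (so a half turn about z gives the same grasp; the last joint's range is limited). The gripper opens to 85 mm and grips with 20 to 120 N. Pads are 22 mm wide; open, the fingers measure 114 mm over their backs; the gripper's body (76 mm by 85 mm) begins 54 mm behind the grasp point. The pads swing forward as they close: fully open they stand 13 mm farther back than shut.
Start: joints at [1.149, 0.32, 1.565, -0, 1.257, -0.02], TCP at [0.225, 0.529, 0.242] pointing down, gripper open.
Joint ranges: [-3.11, 3.11], [-0.84, 2.01], [0.21, 2.61], [-1.34, 4.49], [0.05, 2.63], [-2.56, 2.56]. Speed limits (rad/s): [2.57, 2.57, 3.14, 3.14, 3.14, 3.14].

INTERFACE

Orientations are given as a unit quaternion [w, x, y, z].
In Python, from station import get_obs, get_image, camera_info, order gives the robot as it stands.
- The arm moves only by the tool drive_tool, never from a script. Its argument "deltas" is a list of rows, each an object with "offset": the shift along the tool's x, y, z in cm, a list of three; "twist": the turn, a rotation vector about the tool's x, y, z in rad, a list of three; "claw": the finger opening in cm, from 0 to 8.54. A call has 1 to 5 rows; each row shifts and turns the commanded pose from where the row before left it, along the tool's axes as they then stand; what a row does not reach is not made up. A row lasts 1/12 s, in which the tool goes at most 41.7 mm and 7.16 degrees, less where a joint would pass 70% of its speed; a pose out of reach is approached as far as the arm can. A call with a gripper value outside its range is refused whole. The fingers move at their own pace and stop on an object; "force" is the grip in N (left out, the last holds). Time passes only in rows, so rows that do not move let the fingers close. It gives the time, the measured TCP pose, the force, the opening and the grip force at its end, in the units of the state.
- get_obs(): the state, without advancing time (a new reading comes with each control period).
- get_image(name): name is "scene" or "top"; returns the picture (400x640x3 uint8, red, green, blue); there is no depth.
- camera_info(name): a dict with "camera_matrix" (3x3 intrinsics, pixels), "k1" (the pictures are not rectified: a ray, as slopes to the right and down, at radius r is drawn at 1 + k1 r^2 times it, then the intrinsics apply), "R" (3x3) and "t" (3): a world point X has camera coordinates R X + t. Camera axes: x right, y down, z forward; pixel columns grow to the right and rows downward; lengths in m; the calibration is good to about 2 mm. A picture is of the moment at which its call begins. camera_info takes no time and is no camera call.
- order.hand_in(): hands the job in; it is judged then, once.
The state is a dict: "t": time; "joints": joint angles; "joint_velocities": joint speeds; "tau": joint torques, N m; "tool_pos": TCP position; "ee_rot": TCP orientation; "contact_force": force on the tool from outside, world axes, zero at the start; "wrist_torque": the same for the moment, N m; "grip_width": finger opening in m; "gripper_force": force on a finger pad.
Only numpy, scipy, OpenCV 4.12 (cv2) and the standard library are available. Lean on these libraries where they do the work, as an engineer would, in place of code of your own. Each camera call takes 0.05 s, during which the arm holds its last target. There are 200 camera calls.

TASK

Someone left the scraper lying across the tile rest of the blow-off station: put it down flat in the plywood tray, then lay the long relief border tile, relief up, squarely on the rest midway between its two end stops and centred on the two bars. Then blow the tile off: squeeze the air gun's trigger to its pressure point and pause there for a second, squeeze on through into the second stage as far as it goes and keep it there for two seconds, and let go so that the trigger springs right out. Drop nothing, and leave the short tile, jar, cup and carton where they stand.

Things in the scene. Friction and masses are not known exactly. Their poses are not given: they have to be found in the camera images.
- scraper_mid (a point): Loose scraper, 160 mm long (own x), 0.12 kg. Point: mid-section of its wooden handle, half-way up. Handle x -60 to +50 mm, 24 mm wide (y), 20 mm high (z); steel blade 50 x 46 x 4 mm from x +50 to +100 mm at mid-height. Balances about 10 mm from the point towards the blade. Starts lying roughly across the bars of the tile rest.
- tile_mid (a point): Loose border tile, white ceramic, raised relief lattice on top: 150 mm long (own x), 50 mm wide (y), 14 mm thick, 0.22 kg. Point: its centre, 7 mm over its underside. Starts flat on the table, relief up; the two tiles may have changed places.
- short_tile_mid (a point): Bystander: a plain white tile 100 x 50 x 14 mm, loose, flat on the table. The point is its centre, half-way up; x along its length.
- rest (a point): Tile rest of the fixed station: centre, at the height of its bar tops (24 mm over the table). Two bars along this y axis, 168 mm long, 12 mm wide, at x = -24 and +24 mm, 14 mm above a base plate (x +-60 mm, y -105 to +240 mm). End stops 60 mm wide, inner faces at y = +-85.5 mm, rise 12 mm above the bars. The tile lies along y; the sides are open for fingers. The gun stands at +y.
- nozzle_tip (a point): Tip of the gun's nozzle (fixed), 52 mm over the table, 107 mm along +y from the rest's centre, pointing to the tile. Nozzle, gun body (30 mm thick) and clamp run from here to +y under the grip, nowhere higher than 67 mm over the table.
- gun_grip (a point): Centre of the back face of the air gun's fixed black grip, 118 mm over the table; axes as rest. The gun is mounted upside down with the grip standing up: 28 mm wide (x), 30 mm deep (it lies from here to 30 mm along -y), top 148 mm over the table, nothing above it.
- trigger_face (a point): Centre of the trigger's front face, moving with it: grey block 22 mm wide (x), 12 mm deep (y), 88 to 148 mm over the table, on the tile's side of the grip. Out, the face is 64 mm (along y) from gun_grip; fully squeezed 46 mm. Only the trigger moves (to +y), the grip is rigid: the middle between the fingers must shift towards the grip while squeezing, or start nearer to it.
- trigger (a joint): First stage of the trigger, a spring slide: 0 = out, 0.008 m = at the pressure point. Takes 2 N to start and 4 N at the pressure point; springs back by itself. It then stops against the second stage.
- valve (a joint): Second stage: 0 = not yet moved, 0.010 m = fully squeezed. It only begins to move above about 10 N (the pressure point) and takes 14 N at the end of travel; springs back by itself. The trigger's whole travel is the sum of the two joints, 18 mm.
- tray_in (a point): Centre of the inner floor of the fixed open plywood tray (5 mm over the table). Outside 230 mm (x) x 130 mm (y) x 30 mm high, walls 5 mm, so 25 mm deep inside.
- jar: Bystander: a closed amber glass jar, 66 mm across, 120 mm tall, loose, near the station; origin at the centre of its underside.
- cup: Bystander: an empty terracotta cup, 76 mm across the rim, 95 mm tall, loose, near the station; origin at the centre of its underside.
- carton: Bystander: a closed cardboard carton 90 (x) x 120 (y) x 70 mm high, loose; origin at the centre of its underside.
Mind the look-alikes: they are no part of the job. What is shaped like the part that bears scraper_mid but purple is not meant. Leave any orange look-alike of the part that bears tile_mid alone.

How it is judged:
By the outcome, as a careful person would: the job done as asked, in the order asked, and still so for the second after the job is handed in, with the robot touching nothing.
It also fails if it takes over 72 s, if anything falls off the work surface, if the arm or the gripper's body presses on something with over 40 N, if the wrist force passes 120 N, or if a joint passes its speed limit or range.

## Working session

There is one attempt and no reset: what is moved stays moved. The work goes in short steps, Python scripts to look and compute and a tool call to move; the robot and the scene stay as the last step left them, time stands still between calls to the robot, and variables do not carry over. Pictures are saved under pics/ and viewed, at most 10 in all, crops included, and the job is handed in when it is done.

Besides the shell and the picture viewer there is one more tool, called by a JSON object that holds its "method" and its "body". drive_tool: Moves the arm, as the interface text tells. Its arguments: {"type":"object","properties":{"deltas":{"type":"array","items":{"type":"object","properties":{"offset":{"type":"array","items":{"type":"number"}},"twist":{"type":"array","items":{"type":"number"}},"claw":{"type":"number"}}}},"force":{"type":"number"}},"required":["deltas"]}

```bash
mkdir -p pics; ls
python3 - <<'E'
from station import *
import cv2
for n in("scene","top"):
    im=get_image(n); cv2.imwrite(f"pics/{n}0.png",im[:,:,::-1]); c=camera_info(n); print(n,c)
print(get_obs())
E
```

```text
pics
scene {'camera_matrix': array([[420.86079868,   0.        , 319.31340178],
       [  0.        , 420.86079868, 202.00046083],
       [  0.        ,   0.        ,   1.        ]]), 'k1': -0.07349530004464981, 'R': array([[ 0.88104043,  0.47283799, -0.01385593],
       [ 0.39755219, -0.75599865, -0.52001759],
       [-0.25635914,  0.45264807, -0.85404316]]), 't': array([-0.51593878, -0.21527138,  1.49667574])}
top {'camera_matrix': array([[432.12572687,   0.        , 318.13566272],
       [  0.        , 432.12572687, 204.06774441],
       [  0.        ,   0.        ,   1.        ]]), 'k1': -0.06421981723809986, 'R': array([[ 0.00536489, -0.99998283,  0.00235905],
       [-0.97509645, -0.0057544 , -0.22170655],
       [ 0.22171632, -0.00111087, -0.97511058]]), 't': array([-0.06001847,  0.64090012,  1.40224907])}
{'t': 0.1, 'joints': array([ 1.14900863e+00,  3.20231614e-01,  1.56557549e+00,  3.06008540e-05,
        1.25736971e+00, -2.00012449e-02]), 'joint_velocities': array([-0.00032288, -0.00110689, -0.00050556,  0.0004509 ,  0.0009675 ,
       -0.00070259]), 'tau': array([-5.49017332e-04, -4.16408229e+01, -2.34702891e+01, -1.66002774e-04,
        4.92585066e-03,  2.69378525e-06]), 'tool_pos': array([0.22468601, 0.52884052, 0.24155705]), 'ee_rot': array([-1.87744355e-04,  1.99549244e-01,  9.79887479e-01, -7.69645559e-04]), 'contact_force': array([-0.76049309, -0.10468014, -0.66886993]), 'wrist_torque': array([-0.08554103,  0.02364481,  0.02518378]), 'gripper_force': 0.0, 'grip_width': 0.08556385987374897}
```

View pics/top0.png

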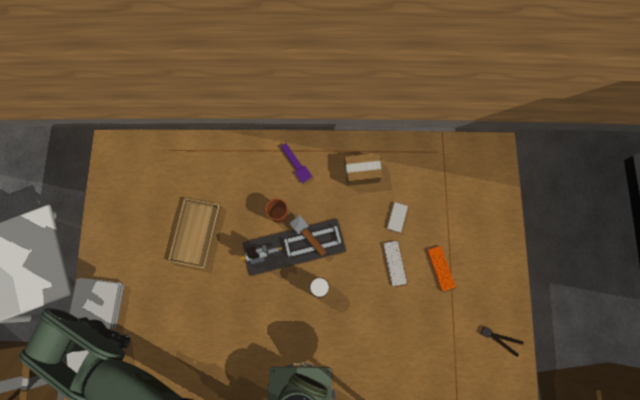

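View pics/scene0.png

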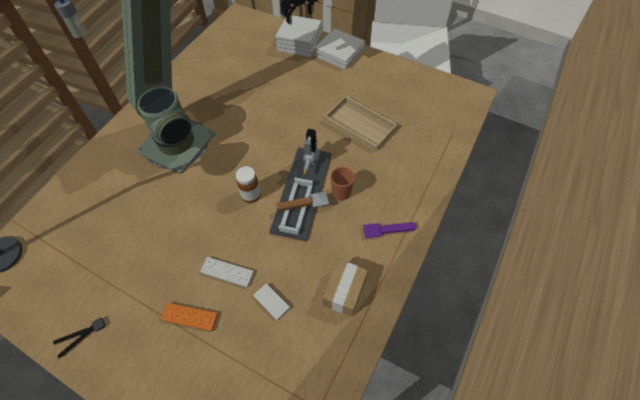

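```bash
cat > h.py <<'E'
import numpy as np, cv2
from station import *
CI={n:camera_info(n) for n in("scene","top")}
def ray(n,px):
    c=CI[n]; px=np.asarray(px,float).reshape(-1,1,2)
    u=cv2.undistortPoints(px,c["camera_matrix"],np.array([c["k1"],0,0,0.]))[:,0]
    return -c["R"].T@c["t"], np.c_[u,np.ones(len(u))]@c["R"]
def plane(n,px,z):
    o,d=ray(n,px); return o+d*((z-o[2])/d[:,2])[:,None]
def proj(n,X):
    c=CI[n]; return cv2.projectPoints(np.asarray(X,float).reshape(-1,1,3),cv2.Rodrigues(c["R"])[0],c["t"],c["camera_matrix"],np.array([c["k1"],0,0,0.]))[0][:,0]
def rect(n,mask,z,box):
    """largest blob of mask in box(x0,y0,x1,y1); world rect at height z: centre, size, long-axis yaw"""
    m=np.zeros(mask.shape,np.uint8); x0,y0,x1,y1=box; m[y0:y1,x0:x1]=mask[y0:y1,x0:x1]
    cs=cv2.findContours(m,cv2.RETR_EXTERNAL,cv2.CHAIN_APPROX_NONE)[0]
    c=max(cs,key=cv2.contourArea)[:,0].astype(float)
    P=plane(n,c,z)[:,:2]
    (cx,cy),(w,h),a=cv2.minAreaRect((P*1000).astype(np.float32))
    if w<h: w,h,a=h,w,a+90
    return np.round([cx,cy],1),np.round([w,h],1),round((a+90)%180-90,1)
E
python3 - <<'E'
from h import *
t=cv2.imread("pics/top0.png"); s=cv2.imread("pics/scene0.png")
a=cv2.resize(t[180:300,245:345],None,fx=4,fy=4,interpolation=cv2.INTER_CUBIC)
b=cv2.resize(s[125:245,260:360],None,fx=4,fy=4,interpolation=cv2.INTER_CUBIC)
cv2.imwrite("pics/c1.png",np.hstack([a,b]))
for n,im,boxes in(("top",t,dict(long=(375,235,412,292),short=(380,195,415,238))),("scene",s,dict(long=(190,250,260,295),short=(245,278,295,325)))):
    hsv=cv2.cvtColor(im,cv2.COLOR_BGR2HSV)
    m=((hsv[...,1]<60)&(hsv[...,2]>110)).astype(np.uint8)*255
    for k,b in boxes.items(): print(n,k,rect(n,m,0.014,b))
    d=((hsv[...,2]<70)&(hsv[...,1]<110)).astype(np.uint8)*255
    print(n,"base",rect(n,d,0.010,(235,205,355,285) if n=="top" else (265,140,340,245)))
E
```

```text
top long (array([ 448.2, -321.7]), array([150.4,  51. ]), 10.7)
top short (array([ 609.5, -335.7]), array([101. ,  50.9]), -16.7)
top base (array([491.7,  71. ]), array([256.1, 120.9]), -74.8)
scene long (array([ 450.6, -324.8]), array([152.2,  54.7]), 10.7)
scene short (array([ 612.4, -338.9]), array([102.1,  52.5]), -16.5)
scene base (array([491.8,  82.5]), array([227.3, 121.6]), -75.4)
```

View pics/c1.png

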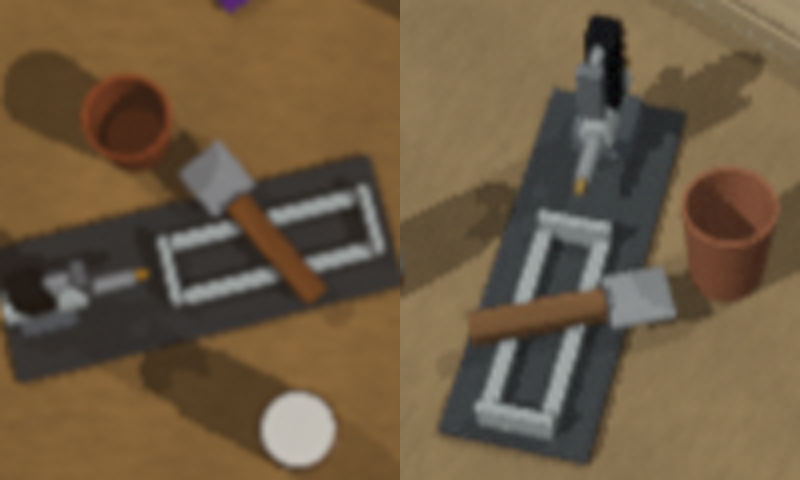

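Top crop (×4, origin 245,180): scraper handle runs from (237,205) to (315,293) with its blade near the cup at (127,120). The white frame spans about (160,237)–(382,250), and the gun is at the left (30,290). The scene crop shows the same layout, with the gun at the far end.

Run:
```python
from h import *
t=cv2.imread("pics/top0.png"); s=cv2.imread("pics/scene0.png")
U=lambda x,y:(245+x/4,180+y/4); V=lambda x,y:(260+(x-400)/4,125+y/4)
print("plate corners scene",plane("scene",[V(440,432),V(590,462),V(685,112),V(556,90)],.010).round(4)[:,:2].tolist())
print("plate corners top",plane("top",[U(370,153),U(18,382)],.010).round(4)[:,:2].tolist())
for n,im,poly in(("top",t,[U(150,230),U(180,312),U(392,258),U(375,175),U(265,200),U(250,222)]),("scene",s,[V(530,205),V(620,220),V(590,440),V(470,430)])):
    hsv=cv2.cvtColor(im,cv2.COLOR_BGR2HSV); H,S,W=cv2.split(hsv)
    p=np.zeros(H.shape,np.uint8); cv2.fillPoly(p,[np.int32(poly)],255)
    m=((S<50)&(W>105)&(p>0))
    pts=np.argwhere(m)[:,::-1].astype(float); P=plane(n,pts,.033)[:,:2]*1000
    print(n,"frame",cv2.minAreaRect(P.astype(np.float32)),len(pts))
    b=((H<15)&(S>110)&(W>50)).astype(np.uint8)*255
    box=(298,225,330,258) if n=="top" else (275,190,313,215)
    print(n,"handle hsv",hsv[243,313] if n=="top" else hsv[203,296]," table",hsv[300,250])
    print(n,"handle",rect(n,b,.040,box))
    # blade
    g=((S<60)&(W>80)).astype(np.uint8)*255
    box=(288,212,309,236) if n=="top" else (312,190,331,207)
    print(n,"blade",rect(n,g,.036,box))
```

```text
plate corners scene [[0.4976, -0.1558], [0.6118, -0.1243], [0.5219, 0.206], [0.4114, 0.1755]]
plate corners top [[0.6043, -0.1252], [0.4019, 0.1783]]
top frame ((519.4921264648438, -37.556976318359375), (61.90852355957031, 187.43899536132812), 15.07807445526123) 380
top handle hsv [ 13 174 113]  table [ 17 150 124]
top handle (array([515.8, -41.6]), array([110. ,  26.7]), 40.9)
top blade (array([577.4,  10.9]), array([52.2, 47.1]), 39.9)
scene frame ((532.1204833984375, -39.21714782714844), (76.67788696289062, 200.9192657470703), 14.780176162719727) 533
scene handle hsv [ 15 135 117]  table [ 19 103 139]
scene handle (array([509.7, -53.3]), array([75.2, 30.6]), 39.4)
scene blade (array([583.2,  10.1]), array([51.7, 50.1]), -61.3)
```

```bash
cat >> h.py <<'E'
def state():
    o=get_obs(); w,x,y,z=o["ee_rot"]
    from scipy.spatial.transform import Rotation as Ro
    return o,Ro.from_quat([x,y,z,w])
def go(x,y,z,yaw=None):
    """prints tool-frame shift (cm, rows) BEFORE twist and the twist (rad about tool z); yaw deg of tool y line"""
    o,R=state(); M=R.as_matrix(); d=(np.array([x,y,z])-o["tool_pos"])*100
    cur=np.degrees(np.arctan2(M[1,1],M[0,1])); off=M.T@d
    print("t",round(o["t"],2),"pos",o["tool_pos"].round(4),"yaw",cur.round(2),"tilt",np.degrees(M[:2,2]).round(2),"w",round(o["grip_width"],4),"F",o["contact_force"].round(1),"q1,q6",o["joints"][[0,5]].round(2))
    print(" shift cm",off.round(2),"rows>=",round(np.linalg.norm(off)/4.17,1))
    if yaw is not None:
        k=-np.radians((yaw-cur+180)%360-180); print(" twist",round(k,3),"rows>=",round(abs(k)/.1249,1)," after-twist shift:",np.round([off[0]*np.cos(k)+off[1]*np.sin(k),-off[0]*np.sin(k)+off[1]*np.cos(k),off[2]],2))
E
python3 - <<'E'
from h import *
print("cup",plane("top",[(245+127/4,180+120/4)],.095).round(3),"jar",plane("top",[(319.5,287)],.12).round(3))
print("tray",plane("top",[(178,197),(220,203),(207,269),(168,263)],.03)[:,:2].round(3).tolist())
print("carton",plane("top",[(363,168)],.07).round(3))
go(.5262,-.0328,.15,-49.5)
E
```

```text
cup [[0.615 0.082 0.095]] jar [[ 0.361 -0.062  0.12 ]]
tray [[0.674, 0.441], [0.653, 0.289], [0.421, 0.322], [0.44, 0.458]]
carton [[ 0.772 -0.212  0.07 ]]
t 0.1 pos [0.2247 0.5288 0.2416] yaw 66.98 tilt [-0.04 -0.08] w 0.0856 F [-0.8 -0.1 -0.7] q1,q6 [ 1.15 -0.02]
 shift cm [-49.71 -39.89   9.22] rows>= 15.4
 twist 2.033 rows>= 16.3  after-twist shift: [-13.54  62.28   9.22]
```

{"method": "drive_tool", "body": {"deltas": [{"offset":[-3.1,-2.5,0],"twist":[0,0,0.12],"claw":6},{"offset":[-3.4,-2.1,0],"twist":[0,0,0.12],"claw":6},{"offset":[-3.6,-1.7,0],"twist":[0,0,0.12],"claw":6},{"offset":[-3.8,-1.2,0],"twist":[0,0,0.12],"claw":6},{"offset":[-3.9,-0.8,0],"twist":[0,0,0.12],"claw":6}]}}

```text
t: 0.52
tool_pos: [0.3194, 0.3519, 0.242]
ee_rot: [0.0, 0.482, 0.876, -0.0]
contact_force: [1.3, -0.1, 0.2]
grip_width: 0.0603
gripper_force: 0.0
```

```bash
python3 -c "
from h import *
go(.5262,-.0328,.15,-49.5)"
```

```text
t 0.52 pos [0.3194 0.3519 0.242 ] yaw 32.31 tilt [-0.02 -0.03] w 0.0603 F [ 1.3 -0.1  0.2] q1,q6 [0.81 0.25]
 shift cm [-43.56  -3.08   9.21] rows>= 10.7
 twist 1.428 rows>= 11.4  after-twist shift: [-9.25 42.68  9.21]
```

{"method": "drive_tool", "body": {"deltas": [{"offset":[-3.63,-0.26,0],"twist":[0,0,0.119],"claw":5},{"offset":[-3.63,0.17,0],"twist":[0,0,0.119],"claw":5},{"offset":[-3.59,0.6,0],"twist":[0,0,0.119],"claw":5},{"offset":[-3.49,1.03,0],"twist":[0,0,0.119],"claw":5},{"offset":[-3.35,1.43,0],"twist":[0,0,0.119],"claw":5}]}}

```text
t: 0.93
tool_pos: [0.4062, 0.192, 0.2421]
ee_rot: [-0.0, 0.718, 0.696, -0.0]
contact_force: [0.1, 0.2, 0.4]
grip_width: 0.0503
gripper_force: 0.0
```

{"method": "drive_tool", "body": {"deltas": [{"offset":[-3.15,1.82,0],"twist":[0,0,0.119],"claw":5},{"offset":[-2.91,2.18,0],"twist":[0,0,0.119],"claw":5},{"offset":[-2.63,2.51,0],"twist":[0,0,0.119],"claw":5},{"offset":[-2.32,2.81,1],"twist":[0,0,0.119],"claw":5},{"offset":[-1.97,3.06,1],"twist":[0,0,0.119],"claw":5}]}}

```text
t: 1.35
tool_pos: [0.4935, 0.0321, 0.2224]
ee_rot: [0.0, 0.891, 0.455, 0.001]
contact_force: [0.4, 0.6, -0.6]
grip_width: 0.0499
gripper_force: 0.0
```

{"method": "drive_tool", "body": {"deltas": [{"offset":[-1.59,3.27,1],"twist":[0,0,0.119],"claw":5},{"offset":[-1.19,3.44,1],"twist":[0,0,0.119],"claw":5},{"offset":[0,0,3],"twist":[0,0,0],"claw":5}]}}

```text
t: 1.6
tool_pos: [0.533, -0.0353, 0.1745]
ee_rot: [0.003, 0.939, 0.345, 0.005]
contact_force: [1.0, 1.0, -0.2]
grip_width: 0.0502
gripper_force: 0.0
```

```bash
python3 -c "
from h import *
go(.5262,-.0328,.038,-49.5)"
```

```text
t 1.6 pos [ 0.533  -0.0353  0.1745] yaw -49.7 tilt [ 0.62 -0.19] w 0.0502 F [ 1.   1.  -0.2] q1,q6 [-0.09  0.78]
 shift cm [-0.44 -0.76 13.64] rows>= 3.3
 twist -0.003 rows>= 0.0  after-twist shift: [-0.44 -0.76 13.64]
```

{"method": "drive_tool", "body": {"deltas": [{"offset":[0,0,3],"claw":5},{"offset":[0,0,3],"claw":5},{"offset":[0,0,2],"claw":5},{"offset":[0,0,1],"claw":5},{"offset":[0,0,0],"claw":5}]}}

```text
schema error: expected keys offset, twist, claw
```

```bash
python3 -c "
from h import *
go(.5262,-.0328,.038,-49.5)"
```

```text
t 1.6 pos [ 0.533  -0.0353  0.1745] yaw -49.7 tilt [ 0.62 -0.19] w 0.0502 F [ 1.   1.  -0.2] q1,q6 [-0.09  0.78]
 shift cm [-0.44 -0.76 13.64] rows>= 3.3
 twist -0.003 rows>= 0.0  after-twist shift: [-0.44 -0.76 13.64]
```

{"method": "drive_tool", "body": {"deltas": [{"offset":[0,0,3],"twist":[0,0,0],"claw":5},{"offset":[0,0,3],"twist":[0,0,0],"claw":5},{"offset":[0,0,2],"twist":[0,0,0],"claw":5},{"offset":[0,0,0.5],"twist":[0,0,0],"claw":5},{"offset":[0,0,0],"twist":[0,0,0],"claw":5}]}}

```text
t: 2.02
tool_pos: [0.5264, -0.0299, 0.0857]
ee_rot: [-0.001, 0.937, 0.348, -0.002]
contact_force: [0.4, -0.2, 0.9]
grip_width: 0.0499
gripper_force: 0.0
```

```bash
python3 -c "
from h import *
go(.5262,-.0328,.038,-49.5)"
```

```text
t 2.02 pos [ 0.5264 -0.0299  0.0857] yaw -49.22 tilt [-0.23  0.02] w 0.0499 F [ 0.4 -0.2  0.9] q1,q6 [-0.08  0.78]
 shift cm [-0.19  0.22  4.77] rows>= 1.1
 twist 0.005 rows>= 0.0  after-twist shift: [-0.18  0.22  4.77]
```

{"method": "drive_tool", "body": {"deltas": [{"offset":[-0.2,0.2,2],"twist":[0,0,0],"claw":5},{"offset":[0,0,2],"twist":[0,0,0],"claw":5},{"offset":[0,0,0.8],"twist":[0,0,0],"claw":5},{"offset":[0,0,0],"twist":[0,0,0],"claw":5},{"offset":[0,0,0],"twist":[0,0,0],"claw":3.2}], "force": 35}}

```text
t: 2.43
tool_pos: [0.5281, -0.0328, 0.0403]
ee_rot: [0.0, 0.937, 0.349, 0.001]
contact_force: [-0.4, 0.1, 0.3]
grip_width: 0.0393
gripper_force: 0.0
```

{"method": "drive_tool", "body": {"deltas": [{"offset":[0,0,0],"twist":[0,0,0],"claw":1.8},{"offset":[0,0,0],"twist":[0,0,0],"claw":1.8},{"offset":[0,0,0],"twist":[0,0,0],"claw":1.8}]}}

```text
t: 2.68
tool_pos: [0.5286, -0.0329, 0.0409]
ee_rot: [0.001, 0.937, 0.348, 0.002]
contact_force: [0.5, -0.1, 4.9]
grip_width: 0.0234
gripper_force: 35.2
```

```bash
python3 -c "
from h import *
go(.5262,-.0328,.038,-49.5)
im=get_image('scene')
cv2.imwrite('pics/s1.png',cv2.resize(im[100:260,220:380,::-1],None,fx=3.5,fy=3.5,interpolation=cv2.INTER_CUBIC))"
```

```text
t 2.68 pos [ 0.5286 -0.0329  0.0409] yaw -49.22 tilt [ 0.21 -0.01] w 0.0234 F [ 0.5 -0.1  4.9] q1,q6 [-0.08  0.77]
 shift cm [-0.18 -0.16  0.29] rows>= 0.1
 twist 0.005 rows>= 0.0  after-twist shift: [-0.18 -0.16  0.29]
```

View pics/s1.png

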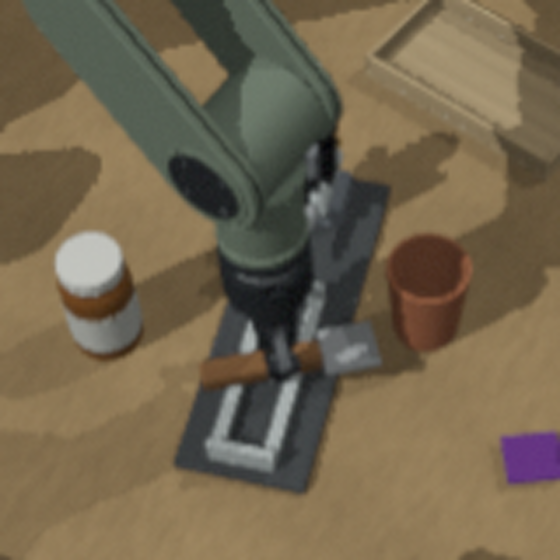

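The picture shows the gripper on the handle next to the blade, with jar and cup clear. Gripped, so I lift.

{"method": "drive_tool", "body": {"deltas": [{"offset":[0,0,-2],"twist":[0,0,0],"claw":1.8},{"offset":[0,0,-3.5],"twist":[0,0,0],"claw":1.8},{"offset":[0,0,-4],"twist":[0,0,0],"claw":1.8},{"offset":[0,0,-4],"twist":[0,0,0],"claw":1.8},{"offset":[0,0,-3],"twist":[0,0,0],"claw":1.8}]}}

```text
t: 3.15
tool_pos: [0.5278, -0.0329, 0.208]
ee_rot: [0.001, 0.937, 0.348, 0.002]
contact_force: [0.8, -0.6, -1.3]
grip_width: 0.023
gripper_force: 34.7
```

```bash
cat >> h.py <<'E'
def rows(x,y,z,yaw,n):
    go(x,y,z,yaw); o,R=state(); M=R.as_matrix(); off=M.T@((np.array([x,y,z])-o["tool_pos"])*100)/n
    cur=np.degrees(np.arctan2(M[1,1],M[0,1])); k=-np.radians((yaw-cur+180)%360-180)/n
    for i in range(n):
        c,s=np.cos(k*i),np.sin(k*i); print(i,np.round([off[0]*c+off[1]*s,-off[0]*s+off[1]*c,off[2]],1),round(k,3))
E
python3 -c "
from h import *
rows(.557,.377,.2,84,20)"
```

```text
t 3.15 pos [ 0.5278 -0.0329  0.208 ] yaw -49.22 tilt [ 0.22 -0.01] w 0.023 F [ 0.8 -0.6 -1.3] q1,q6 [-0.08  0.77]
 shift cm [ 28.99 -29.13   0.8 ] rows>= 9.9
 twist -2.325 rows>= 18.6  after-twist shift: [ 1.38 41.07  0.8 ]
0 [ 1.4 -1.5  0. ] -0.116
1 [ 1.6 -1.3  0. ] -0.116
2 [ 1.7 -1.1  0. ] -0.116
3 [ 1.9 -0.9  0. ] -0.116
4 [ 1.9 -0.7  0. ] -0.116
5 [ 2.  -0.4  0. ] -0.116
6 [ 2.  -0.2  0. ] -0.116
7 [2.1 0.1 0. ] -0.116
8 [2.  0.3 0. ] -0.116
9 [2.  0.5 0. ] -0.116
10 [1.9 0.8 0. ] -0.116
11 [1.8 1.  0. ] -0.116
12 [1.7 1.2 0. ] -0.116
13 [1.5 1.4 0. ] -0.116
14 [1.4 1.5 0. ] -0.116
15 [1.2 1.7 0. ] -0.116
16 [1.  1.8 0. ] -0.116
17 [0.8 1.9 0. ] -0.116
18 [0.5 2.  0. ] -0.116
19 [0.3 2.  0. ] -0.116
```

{"method": "drive_tool", "body": {"deltas": [{"offset":[1.4,-1.5,0],"twist":[0,0,-0.116],"claw":1.8},{"offset":[1.6,-1.3,0],"twist":[0,0,-0.116],"claw":1.8},{"offset":[1.7,-1.1,0],"twist":[0,0,-0.116],"claw":1.8},{"offset":[1.9,-0.9,0],"twist":[0,0,-0.116],"claw":1.8},{"offset":[1.9,-0.7,0],"twist":[0,0,-0.116],"claw":1.8}]}}

```text
t: 3.57
tool_pos: [0.5324, 0.0706, 0.2047]
ee_rot: [0.0, 0.797, 0.604, 0.0]
contact_force: [0.4, 0.0, -1.4]
grip_width: 0.0226
gripper_force: 34.7
```

{"method": "drive_tool", "body": {"deltas": [{"offset":[2.0,-0.4,0],"twist":[0,0,-0.116],"claw":1.8},{"offset":[2.0,-0.2,0],"twist":[0,0,-0.116],"claw":1.8},{"offset":[2.1,0.1,0],"twist":[0,0,-0.116],"claw":1.8},{"offset":[2.0,0.3,0],"twist":[0,0,-0.116],"claw":1.8},{"offset":[2.0,0.5,0],"twist":[0,0,-0.116],"claw":1.8}]}}

```text
t: 3.98
tool_pos: [0.5402, 0.1726, 0.2045]
ee_rot: [0.0, 0.591, 0.807, -0.0]
contact_force: [0.9, -0.4, -0.4]
grip_width: 0.0236
gripper_force: 34.7
```

{"method": "drive_tool", "body": {"deltas": [{"offset":[1.9,0.8,0],"twist":[0,0,-0.116],"claw":1.8},{"offset":[1.8,1.0,0],"twist":[0,0,-0.116],"claw":1.8},{"offset":[1.7,1.2,0],"twist":[0,0,-0.116],"claw":1.8},{"offset":[1.5,1.4,0],"twist":[0,0,-0.116],"claw":1.8},{"offset":[1.4,1.5,0],"twist":[0,0,-0.116],"claw":1.8}]}}

```text
t: 4.4
tool_pos: [0.5491, 0.2753, 0.2044]
ee_rot: [-0.0, 0.335, 0.942, -0.0]
contact_force: [0.4, -0.3, -0.4]
grip_width: 0.0228
gripper_force: 34.7
```

{"method": "drive_tool", "body": {"deltas": [{"offset":[1.2,1.7,0],"twist":[0,0,-0.116],"claw":1.8},{"offset":[1.0,1.8,0],"twist":[0,0,-0.116],"claw":1.8},{"offset":[0.8,1.9,0],"twist":[0,0,-0.116],"claw":1.8},{"offset":[0.5,2.0,0],"twist":[0,0,-0.116],"claw":1.8},{"offset":[0.3,2.0,0],"twist":[0,0,-0.116],"claw":1.8}]}}

```text
t: 4.82
tool_pos: [0.5566, 0.3779, 0.2044]
ee_rot: [-0.0, 0.052, 0.999, -0.0]
contact_force: [0.5, -1.1, -2.5]
grip_width: 0.0229
gripper_force: 34.7
```

{"method": "drive_tool", "body": {"deltas": [{"offset":[0,0,3],"twist":[0,0,0],"claw":1.8},{"offset":[0,0,3],"twist":[0,0,0],"claw":1.8},{"offset":[0,0,2],"twist":[0,0,0],"claw":1.8},{"offset":[0,0,0],"twist":[0,0,0],"claw":1.8}]}}

```text
t: 5.15
tool_pos: [0.5539, 0.3753, 0.1191]
ee_rot: [-0.004, 0.055, 0.998, -0.003]
contact_force: [-0.1, -0.4, -1.0]
grip_width: 0.0231
gripper_force: 34.7
```

```bash
python3 -c "
from h import *
go(.557,.377,.023,84)
im=get_image('scene'); tp=get_image('top')
cv2.imwrite('pics/s2.png',np.hstack([cv2.resize(im[70:180,290:430,::-1],(560,440),interpolation=cv2.INTER_CUBIC),cv2.resize(tp[185:295,150:210,::-1],(240,440),interpolation=cv2.INTER_CUBIC)]))"
```

```text
t 5.15 pos [0.5539 0.3753 0.1191] yaw 83.73 tilt [-0.51 -0.33] w 0.0231 F [-0.1 -0.4 -1. ] q1,q6 [ 0.58 -0.88]
 shift cm [-0.37  0.27  9.6 ] rows>= 2.3
 twist -0.005 rows>= 0.0  after-twist shift: [-0.37  0.27  9.6 ]
```

View pics/s2.png

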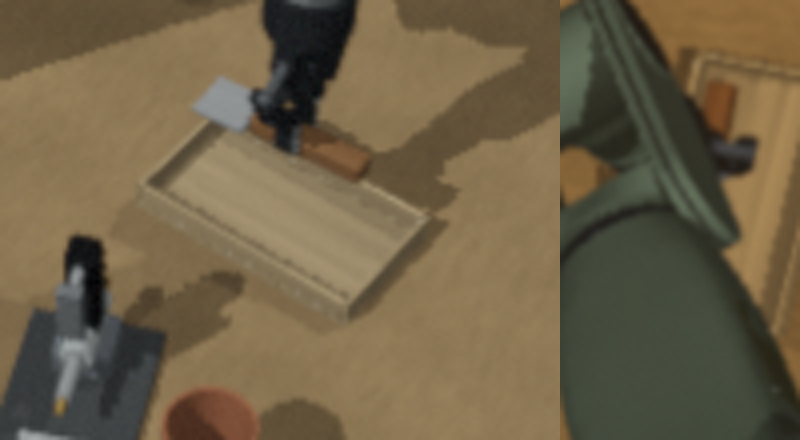

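The crop shows the scraper held level above the tray. Rim corners are at (142,183), (348,318) and (433,215) in the ×4 crop with origin (290,70).

```bash
python3 -c "
from h import *
P=plane('scene',[(290+a/4,70+b/4) for a,b in((142,183),(348,318),(433,215))],.03)[:,:2]
print(P.round(3),((P[0]+P[2])/2).round(4)); d=P[1]-P[0]; print(np.linalg.norm(d),np.degrees(np.arctan2(d[1],d[0])),np.linalg.norm(P[2]-P[1]))"
```

```text
[[0.433 0.333]
 [0.66  0.278]
 [0.679 0.419]] [0.5559 0.3762]
0.23368560284492107 -13.684468434426867 0.14295806690207855
```

{"method": "drive_tool", "body": {"deltas": [{"offset":[-0.8,0,3],"twist":[0,0,0.056],"claw":1.8},{"offset":[0,0,3],"twist":[0,0,0],"claw":1.8},{"offset":[0,0,2.2],"twist":[0,0,0],"claw":1.8},{"offset":[0,0,0.6],"twist":[0,0,0],"claw":1.8},{"offset":[0,0,0],"twist":[0,0,0],"claw":1.8}]}}

```text
t: 5.67
tool_pos: [0.565, 0.3759, 0.0363]
ee_rot: [-0.0, 0.083, 0.997, -0.0]
contact_force: [-0.1, 0.2, -1.3]
grip_width: 0.0234
gripper_force: 34.7
```

{"method": "drive_tool", "body": {"deltas": [{"offset":[0,0,0.4],"twist":[0,0,0],"claw":1.8},{"offset":[0,0,0.2],"twist":[0,0,0],"claw":1.8},{"offset":[0,0,0],"twist":[0,0,0],"claw":1.8}]}}

```text
t: 5.92
tool_pos: [0.5657, 0.3766, 0.032]
ee_rot: [0.001, 0.083, 0.997, 0.001]
contact_force: [-0.6, 0.3, -0.3]
grip_width: 0.0232
gripper_force: 34.7
```

```bash
python3 -c "
from h import *
go(.562,.375,.022,80.5)"
```

```text
t 5.92 pos [0.5657 0.3766 0.032 ] yaw 80.51 tilt [0.14 0.09] w 0.0232 F [-0.6  0.3 -0.3] q1,q6 [ 0.57 -0.83]
 shift cm [ 0.34 -0.22  0.99] rows>= 0.3
 twist 0.0 rows>= 0.0  after-twist shift: [ 0.34 -0.22  0.99]
```

{"method": "drive_tool", "body": {"deltas": [{"offset":[0.3,-0.2,0.4],"twist":[0,0,0],"claw":1.8},{"offset":[0,0,0.3],"twist":[0,0,0],"claw":1.8},{"offset":[0,0,0],"twist":[0,0,0],"claw":1.8}]}}

```text
t: 6.17
tool_pos: [0.561, 0.3743, 0.023]
ee_rot: [-0.0, 0.083, 0.997, -0.0]
contact_force: [-0.2, 0.8, -1.1]
grip_width: 0.0232
gripper_force: 34.7
```

{"method": "drive_tool", "body": {"deltas": [{"offset":[0,0,0.2],"twist":[0,0,0],"claw":1.8},{"offset":[0,0,0],"twist":[0,0,0],"claw":1.8}]}}

```text
t: 6.33
tool_pos: [0.5617, 0.3746, 0.022]
ee_rot: [0.0, 0.083, 0.997, 0.0]
contact_force: [-1.0, -1.1, 3.0]
grip_width: 0.0231
gripper_force: 35.3
```

Touching the floor (+3 N). Release and lift.

{"method": "drive_tool", "body": {"deltas": [{"offset":[0,0,0],"twist":[0,0,0],"claw":2.8},{"offset":[0,0,0],"twist":[0,0,0],"claw":3.8},{"offset":[0,0,0],"twist":[0,0,0],"claw":4.2},{"offset":[0,0,-2],"twist":[0,0,0],"claw":4.2},{"offset":[0,0,-4],"twist":[0,0,0],"claw":4.2}]}}

```text
t: 6.75
tool_pos: [0.5586, 0.3726, 0.0764]
ee_rot: [-0.005, 0.083, 0.997, -0.004]
contact_force: [0.7, 0.4, -0.3]
grip_width: 0.0419
gripper_force: 0.0
```

{"method": "drive_tool", "body": {"deltas": [{"offset":[0,0,-4],"twist":[0,0,0],"claw":4.2},{"offset":[0,0,-4],"twist":[0,0,0],"claw":6.5},{"offset":[0,0,-4],"twist":[0,0,0],"claw":7}]}}

```text
t: 7.0
tool_pos: [0.5614, 0.3744, 0.2031]
ee_rot: [-0.0, 0.083, 0.997, -0.0]
contact_force: [0.4, 0.4, -1.2]
grip_width: 0.0652
gripper_force: 0.0
```

```bash
python3 -c "
from h import *
rows(.4484,-.323,.2,-79.3,24)"
```

```text
t 7.0 pos [0.5614 0.3744 0.2031] yaw 80.5 tilt [-0.01  0.  ] w 0.0652 F [ 0.4  0.4 -1.2] q1,q6 [ 0.57 -0.83]
 shift cm [ -0.37 -70.65   0.31] rows>= 16.9
 twist 2.789 rows>= 22.3  after-twist shift: [-24.05  66.43   0.31]
0 [-0.  -2.9  0. ] 0.116
1 [-0.4 -2.9  0. ] 0.116
2 [-0.7 -2.9  0. ] 0.116
3 [-1.  -2.8  0. ] 0.116
4 [-1.3 -2.6  0. ] 0.116
5 [-1.6 -2.5  0. ] 0.116
6 [-1.9 -2.2  0. ] 0.116
7 [-2.1 -2.   0. ] 0.116
8 [-2.4 -1.7  0. ] 0.116
9 [-2.6 -1.5  0. ] 0.116
10 [-2.7 -1.2  0. ] 0.116
11 [-2.8 -0.8  0. ] 0.116
12 [-2.9 -0.5  0. ] 0.116
13 [-2.9 -0.2  0. ] 0.116
14 [-2.9  0.2  0. ] 0.116
15 [-2.9  0.5  0. ] 0.116
16 [-2.8  0.9  0. ] 0.116
17 [-2.7  1.2  0. ] 0.116
18 [-2.5  1.5  0. ] 0.116
19 [-2.4  1.8  0. ] 0.116
20 [-2.1  2.   0. ] 0.116
21 [-1.9  2.3  0. ] 0.116
22 [-1.6  2.5  0. ] 0.116
23 [-1.3  2.6  0. ] 0.116
```

{"method": "drive_tool", "body": {"deltas": [{"offset":[0,-2.9,0],"twist":[0,0,0.116],"claw":7},{"offset":[-0.4,-2.9,0],"twist":[0,0,0.116],"claw":7},{"offset":[-0.7,-2.9,0],"twist":[0,0,0.116],"claw":7},{"offset":[-1.0,-2.8,0],"twist":[0,0,0.116],"claw":7},{"offset":[-1.3,-2.6,0],"twist":[0,0,0.116],"claw":7}]}}

```text
t: 7.42
tool_pos: [0.5375, 0.2283, 0.2013]
ee_rot: [0.0, 0.367, 0.93, 0.0]
contact_force: [-0.2, -0.7, -0.8]
grip_width: 0.0696
gripper_force: 0.0
```

{"method": "drive_tool", "body": {"deltas": [{"offset":[-1.6,-2.5,0],"twist":[0,0,0.116],"claw":7},{"offset":[-1.9,-2.2,0],"twist":[0,0,0.116],"claw":7},{"offset":[-2.1,-2.0,0],"twist":[0,0,0.116],"claw":7},{"offset":[-2.4,-1.7,0],"twist":[0,0,0.116],"claw":7},{"offset":[-2.6,-1.5,0],"twist":[0,0,0.116],"claw":7}]}}

```text
t: 7.83
tool_pos: [0.5144, 0.083, 0.2014]
ee_rot: [0.0, 0.618, 0.787, 0.0]
contact_force: [-0.0, 0.4, 0.3]
grip_width: 0.0698
gripper_force: 0.0
```

{"method": "drive_tool", "body": {"deltas": [{"offset":[-2.7,-1.2,0],"twist":[0,0,0.116],"claw":7},{"offset":[-2.8,-0.8,0],"twist":[0,0,0.116],"claw":7},{"offset":[-2.9,-0.5,0],"twist":[0,0,0.116],"claw":7},{"offset":[-2.9,-0.2,0],"twist":[0,0,0.116],"claw":7},{"offset":[-2.9,0.2,0],"twist":[0,0,0.116],"claw":7}]}}

```text
t: 8.25
tool_pos: [0.4908, -0.0614, 0.2014]
ee_rot: [0.0, 0.817, 0.577, 0.0]
contact_force: [0.5, 0.5, 0.4]
grip_width: 0.0701
gripper_force: 0.0
```

{"method": "drive_tool", "body": {"deltas": [{"offset":[-2.9,0.5,0],"twist":[0,0,0.116],"claw":7},{"offset":[-2.8,0.9,0],"twist":[0,0,0.116],"claw":7},{"offset":[-2.7,1.2,0],"twist":[0,0,0.116],"claw":7},{"offset":[-2.5,1.5,0],"twist":[0,0,0.116],"claw":7},{"offset":[-2.4,1.8,0],"twist":[0,0,0.116],"claw":7}]}}

```text
t: 8.67
tool_pos: [0.4688, -0.2073, 0.2014]
ee_rot: [0.0, 0.948, 0.319, 0.0]
contact_force: [0.3, 0.0, -0.7]
grip_width: 0.0701
gripper_force: 0.0
```

{"method": "drive_tool", "body": {"deltas": [{"offset":[-2.1,2.0,0],"twist":[0,0,0.116],"claw":7},{"offset":[-1.9,2.3,0],"twist":[0,0,0.116],"claw":7},{"offset":[-1.6,2.5,0],"twist":[0,0,0.116],"claw":7},{"offset":[-1.3,2.6,0],"twist":[0,0,0.116],"claw":7},{"offset":[0,0,0],"twist":[0,0,0],"claw":7}]}}

```text
t: 9.08
tool_pos: [0.4509, -0.3269, 0.2012]
ee_rot: [0.002, 0.996, 0.092, 0.0]
contact_force: [0.3, -0.1, -0.4]
grip_width: 0.0695
gripper_force: 0.0
```

Run:
```python
from h import *
go(.4484,-.323,.1,-79.3)
im=get_image('scene'); tp=get_image('top')
cv2.imwrite('pics/scene3.png',im[:,:,::-1]); cv2.imwrite('pics/top3.png',tp[:,:,::-1])
a=cv2.resize(tp[190:290,165:355,::-1],(760,400),interpolation=cv2.INTER_CUBIC)
cv2.imwrite('pics/c3.png',a)
```

```text
t 9.08 pos [ 0.4509 -0.3269  0.2012] yaw -79.42 tilt [ 0.04 -0.17] w 0.0695 F [ 0.3 -0.1 -0.4] q1,q6 [-0.65  0.74]
 shift cm [-0.18 -0.46 10.12] rows>= 2.4
 twist -0.002 rows>= 0.0  after-twist shift: [-0.18 -0.46 10.12]
```

View pics/c3.png

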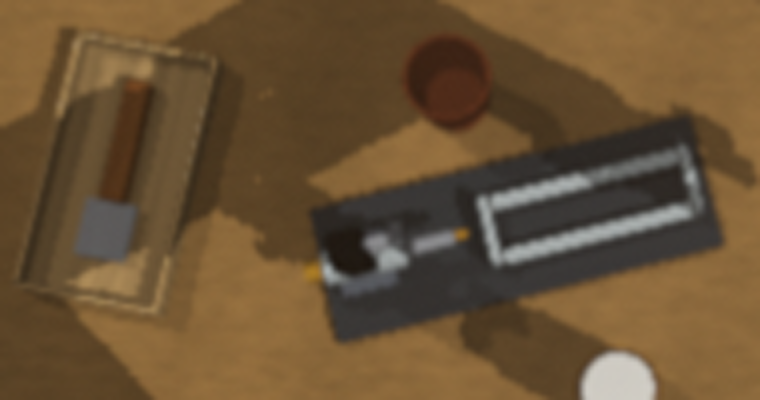

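The scraper lies flat in the tray. The whole plate is visible, with corners at (312,207), (692,115), (722,245) and (338,342) in the ×4 crop with origin (165,190); the black grip top is near (350,250).

Run:
```python
from h import *
t=cv2.imread("pics/top3.png"); s=cv2.imread("pics/scene3.png")
P=plane("top",[(165+a/4-.375,190+b/4-.375) for a,b in((312,207),(692,115),(722,245),(338,342))],.010)[:,:2]*1000
y=[np.degrees(np.arctan2(*(P[i]-P[j])[::-1]))%180 for i,j in((0,1),(3,2))]; c=P.mean(0); print(P.round(1).tolist(),"yaw",y,"c",c)
th=np.radians(np.mean(y)-90); X=np.array([np.cos(th),np.sin(th)]); Y=np.array([-np.sin(th),np.cos(th)])
rest=c-67.5*Y; print("rest from plate",rest)
H,S,V=cv2.split(cv2.cvtColor(t,cv2.COLOR_BGR2HSV))
# frame
p=np.zeros(H.shape,np.uint8); cv2.fillPoly(p,[np.int32([(165+a/4,190+b/4) for a,b in((470,190),(690,135),(712,215),(490,275))])],255)
pts=np.argwhere((S<60)&(V>95)&(p>0))[:,::-1].astype(float)
print("frame",cv2.minAreaRect((plane("top",pts,.033)[:,:2]*1000).astype(np.float32)))
print("V around grip\n",V[238:264:2,244:268])
for n,im,box in(("top",t,(243,244,262,262)),("scene",s,(300,122,322,160))):
    v=im.max(2); x0,y0,x1,y1=box
    pts=np.argwhere(v[y0:y1,x0:x1]<34)[:,::-1]+[x0,y0]
    Q=plane(n,pts,.148)[:,:2]*1000-rest
    print(n,len(pts),"x",np.percentile(Q@X,[2,50,98]).round(1),"y",np.percentile(Q@Y,[2,50,98]).round(1), "px",pts.min(0),pts.max(0))
go(.4484,-.323,.1,-79.3)
```

```text
[[520.0, 206.9], [603.9, -125.6], [489.0, -151.2], [403.2, 179.6]] yaw [np.float64(104.16592885620732), np.float64(104.53227478441481)] c [504.0120496   27.41100286]
rest from plate [520.74053121 -37.98324691]
frame ((519.210693359375, -36.965087890625), (62.15126419067383, 189.21200561523438), 14.413389205932617)
V around grip
 [[ 87  91  98 115 127 129 125 117 115 113 104  92  94  86  75  64  62  61
   61  58  58  58  58  57]
 [ 87  86  81  76  78  76  71  62  61  62  59  58  58  58  58  58  58  58
   58  59  58  59  57  58]
 [ 54  52  48  45  45  49  55  57  57  57  57  58  59  58  58  57  59  58
   58  57  57  54  52  51]
 [ 43  44  44  44  44  44  45  45  45  45  45  48  52  53  53  50  50  51
   51  49  48  46  43  43]
 [ 45  44  43  44  43  42  42  40  39  39  40  41  45  45  45  47  46  50
   58  66  63  55  45  45]
 [ 47  43  39  35  35  33  33  33  32  32  31  38  56  73  83  93  95  85
   75  68  65  59  53  56]
 [ 56  41  35  32  33  32  32  33  31  32  34  57 100 131 139 140 138 119
   91  79  80  71  61  71]
 [ 66  56  50  36  32  33  31  33  32  32  32  40  63  94 119 
[... 208 characters left out ...]
0 149
  144 135 124 114  94  64]
 [160 147 161 165 140 113  81  62  47  43  49  57  64  72  83  94 102 101
   98  87  66  53  51  51]
 [121 105 104 124 120 111 106 102  95  89  89  91  92  94  93  93  93  93
   89  78  64  55  51  52]
 [125  97  69  59  53  53  69  87  91  91  90  83  78  77  73  62  59  58
   56  54  52  52  53  53]]
top 73 x [-20.7  -6.1   9. ] y [185.  198.7 210.8] px [247 248] [257 257]
scene 97 x [-6.4 14.  28.9] y [129.2 179.  204.6] px [307 130] [315 151]
t 9.18 pos [ 0.4511 -0.3229  0.201 ] yaw -79.07 tilt [-0.01  0.04] w 0.0696 F [0.  0.5 0.3] q1,q6 [-0.64  0.74]
 shift cm [-0.27 -0.03 10.1 ] rows>= 2.4
 twist 0.004 rows>= 0.0  after-twist shift: [-0.27 -0.03 10.1 ]
```

{"method": "drive_tool", "body": {"deltas": [{"offset":[-0.27,0,4],"twist":[0,0,0],"claw":6},{"offset":[0,0,4],"twist":[0,0,0],"claw":6},{"offset":[0,0,4],"twist":[0,0,0],"claw":6},{"offset":[0,0,4],"twist":[0,0,0],"claw":6},{"offset":[0,0,1.5],"twist":[0,0,0],"claw":6}]}}

```text
t: 9.6
tool_pos: [0.4462, -0.3192, 0.0216]
ee_rot: [-0.003, 0.995, 0.097, -0.003]
contact_force: [-1.3, 1.2, -0.5]
grip_width: 0.0602
gripper_force: 0.0
```

{"method": "drive_tool", "body": {"deltas": [{"offset":[0,0,0],"twist":[0,0,0],"claw":5.6},{"offset":[0,0,0],"twist":[0,0,0],"claw":5.6},{"offset":[0,0,0],"twist":[0,0,0],"claw":5.6}]}}

```text
t: 9.85
tool_pos: [0.45, -0.3227, 0.0278]
ee_rot: [0.001, 0.995, 0.096, 0.001]
contact_force: [-0.3, -0.5, -0.3]
grip_width: 0.0561
gripper_force: 0.0
```

```bash
python3 -c "
from h import *
go(.4484,-.323,.012,-79.3)"
```

```text
t 9.85 pos [ 0.45   -0.3227  0.0278] yaw -78.94 tilt [ 0.13 -0.08] w 0.0561 F [-0.3 -0.5 -0.3] q1,q6 [-0.64  0.73]
 shift cm [-0.17 -0.01  1.58] rows>= 0.4
 twist 0.006 rows>= 0.1  after-twist shift: [-0.17 -0.01  1.58]
```

{"method": "drive_tool", "body": {"deltas": [{"offset":[-0.1,0,0.4],"twist":[0,0,0],"claw":5.6},{"offset":[0,0,0.4],"twist":[0,0,0],"claw":5.6},{"offset":[0,0,0.4],"twist":[0,0,0],"claw":5.6},{"offset":[0,0,0],"twist":[0,0,0],"claw":5.6},{"offset":[0,0,0],"twist":[0,0,0],"claw":5.6}]}}

```text
t: 10.27
tool_pos: [0.4477, -0.3228, 0.0143]
ee_rot: [-0.0, 0.995, 0.096, -0.0]
contact_force: [0.0, -0.3, -0.3]
grip_width: 0.0562
gripper_force: 0.0
```

{"method": "drive_tool", "body": {"deltas": [{"offset":[0,0,0.2],"twist":[0,0,0],"claw":5.6},{"offset":[0,0,0],"twist":[0,0,0],"claw":5.6},{"offset":[0,0,0.2],"twist":[0,0,0],"claw":5.6},{"offset":[0,0,0],"twist":[0,0,0],"claw":5.6},{"offset":[0,0,0],"twist":[0,0,0],"claw":5.6}]}}

```text
t: 10.68
tool_pos: [0.4477, -0.3228, 0.0101]
ee_rot: [-0.0, 0.995, 0.096, -0.0]
contact_force: [1.0, 0.7, 0.2]
grip_width: 0.056
gripper_force: 0.0
```

{"method": "drive_tool", "body": {"deltas": [{"offset":[0,0,0.2],"twist":[0,0,0],"claw":5.6},{"offset":[0,0,0],"twist":[0,0,0],"claw":5.6},{"offset":[0,0,0],"twist":[0,0,0],"claw":5.6}]}}

```text
t: 10.93
tool_pos: [0.4477, -0.3228, 0.0081]
ee_rot: [-0.0, 0.995, 0.096, -0.0]
contact_force: [0.2, 0.2, 0.4]
grip_width: 0.0561
gripper_force: 0.0
```

{"method": "drive_tool", "body": {"deltas": [{"offset":[0,0,0.15],"twist":[0,0,0],"claw":5.6},{"offset":[0,0,0],"twist":[0,0,0],"claw":5.6},{"offset":[0,0,0],"twist":[0,0,0],"claw":5.6}]}}

```text
t: 11.18
tool_pos: [0.448, -0.323, 0.0069]
ee_rot: [0.0, 0.995, 0.096, 0.0]
contact_force: [0.7, 0.1, 1.7]
grip_width: 0.0559
gripper_force: 0.5
```

{"method": "drive_tool", "body": {"deltas": [{"offset":[0,0,-0.4],"twist":[0,0,0],"claw":5.6},{"offset":[0,0,0],"twist":[0,0,0],"claw":5.3},{"offset":[0,0,0],"twist":[0,0,0],"claw":5.0},{"offset":[0,0,0],"twist":[0,0,0],"claw":4.5},{"offset":[0,0,0],"twist":[0,0,0],"claw":4.5}], "force": 45}}

```text
t: 11.6
tool_pos: [0.4478, -0.3227, 0.0113]
ee_rot: [-0.0, 0.995, 0.096, 0.0]
contact_force: [-1.3, 1.8, 5.0]
grip_width: 0.0486
gripper_force: 47.0
```

{"method": "drive_tool", "body": {"deltas": [{"offset":[0,0,0],"twist":[0,0,0],"claw":4.5},{"offset":[0,0,0],"twist":[0,0,0],"claw":4.5}]}}

```text
t: 11.77
tool_pos: [0.4478, -0.3227, 0.0113]
ee_rot: [-0.0, 0.995, 0.096, 0.0]
contact_force: [-0.9, 1.8, 4.6]
grip_width: 0.049
gripper_force: 47.0
```

```bash
python3 -c "
from h import *
go(.4484,-.323,.0105,-79.3)"
```

```text
t 11.77 pos [ 0.4478 -0.3227  0.0113] yaw -79.02 tilt [0.01 0.02] w 0.049 F [-0.9  1.8  4.6] q1,q6 [-0.65  0.73]
 shift cm [0.05 0.04 0.08] rows>= 0.0
 twist 0.005 rows>= 0.0  after-twist shift: [0.05 0.04 0.08]
```

{"method": "drive_tool", "body": {"deltas": [{"offset":[0,0,-1],"twist":[0,0,0],"claw":4.5},{"offset":[0,0,-3],"twist":[0,0,0],"claw":4.5},{"offset":[0,0,-4],"twist":[0,0,0],"claw":4.5},{"offset":[0,0,-4],"twist":[0,0,0],"claw":4.5},{"offset":[0,0,-2.5],"twist":[0,0,0],"claw":4.5}]}}

```text
t: 12.18
tool_pos: [0.4486, -0.3236, 0.1598]
ee_rot: [0.002, 0.995, 0.096, 0.002]
contact_force: [0.3, -0.5, -2.3]
grip_width: 0.0488
gripper_force: 48.0
```

```bash
python3 -c "
from h import *
rows(.5207,-.038,.15,14.5,15)"
```

```text
t 12.18 pos [ 0.4486 -0.3236  0.1598] yaw -79.0 tilt [ 0.21 -0.16] w 0.0488 F [ 0.3 -0.5 -2.3] q1,q6 [-0.65  0.73]
 shift cm [ 12.52 -26.66   0.92] rows>= 7.1
 twist -1.632 rows>= 13.1  after-twist shift: [25.85 14.13  0.92]
0 [ 0.8 -1.8  0.1] -0.109
1 [ 1.  -1.7  0.1] -0.109
2 [ 1.2 -1.6  0.1] -0.109
3 [ 1.4 -1.4  0.1] -0.109
4 [ 1.5 -1.3  0.1] -0.109
5 [ 1.6 -1.1  0.1] -0.109
6 [ 1.7 -0.9  0.1] -0.109
7 [ 1.8 -0.7  0.1] -0.109
8 [ 1.9 -0.5  0.1] -0.109
9 [ 1.9 -0.3  0.1] -0.109
10 [ 2.  -0.1  0.1] -0.109
11 [2.  0.1 0.1] -0.109
12 [1.9 0.3 0.1] -0.109
13 [1.9 0.5 0.1] -0.109
14 [1.8 0.7 0.1] -0.109
```

{"method": "drive_tool", "body": {"deltas": [{"offset":[0.8,-1.8,0],"twist":[0,0,-0.109],"claw":4.5},{"offset":[1.0,-1.7,0],"twist":[0,0,-0.109],"claw":4.5},{"offset":[1.2,-1.6,0],"twist":[0,0,-0.109],"claw":4.5},{"offset":[1.4,-1.4,0],"twist":[0,0,-0.109],"claw":4.5},{"offset":[1.5,-1.3,0],"twist":[0,0,-0.109],"claw":4.5}]}}

```text
t: 12.6
tool_pos: [0.4708, -0.2256, 0.1559]
ee_rot: [-0.0, 0.932, 0.363, -0.0]
contact_force: [0.6, 0.2, -3.2]
grip_width: 0.0487
gripper_force: 48.0
```

{"method": "drive_tool", "body": {"deltas": [{"offset":[1.6,-1.1,0],"twist":[0,0,-0.109],"claw":4.5},{"offset":[1.7,-0.9,0],"twist":[0,0,-0.109],"claw":4.5},{"offset":[1.8,-0.7,0],"twist":[0,0,-0.109],"claw":4.5},{"offset":[1.9,-0.5,0],"twist":[0,0,-0.109],"claw":4.5},{"offset":[1.9,-0.3,0],"twist":[0,0,-0.109],"claw":4.5}]}}

```text
t: 13.02
tool_pos: [0.4939, -0.1315, 0.1558]
ee_rot: [-0.0, 0.8, 0.6, -0.0]
contact_force: [0.4, -0.3, -2.3]
grip_width: 0.0488
gripper_force: 48.0
```

{"method": "drive_tool", "body": {"deltas": [{"offset":[2.0,-0.1,0],"twist":[0,0,-0.109],"claw":4.5},{"offset":[2.0,0.1,0],"twist":[0,0,-0.109],"claw":4.5},{"offset":[1.9,0.3,0],"twist":[0,0,-0.109],"claw":4.5},{"offset":[1.9,0.5,0],"twist":[0,0,-0.109],"claw":4.5},{"offset":[1.8,0.7,0],"twist":[0,0,-0.109],"claw":4.5}]}}

```text
t: 13.43
tool_pos: [0.5161, -0.0359, 0.1558]
ee_rot: [-0.0, 0.609, 0.793, -0.0]
contact_force: [0.6, -0.1, -3.4]
grip_width: 0.0489
gripper_force: 48.0
```

{"method": "drive_tool", "body": {"deltas": [{"offset":[0,0,2.5],"twist":[0,0,0],"claw":4.5},{"offset":[0,0,2.5],"twist":[0,0,0],"claw":4.5},{"offset":[0,0,2],"twist":[0,0,0],"claw":4.5},{"offset":[0,0,1],"twist":[0,0,0],"claw":4.5},{"offset":[0,0,0],"twist":[0,0,0],"claw":4.5}]}}

```text
t: 13.85
tool_pos: [0.5146, -0.0367, 0.0737]
ee_rot: [-0.002, 0.611, 0.792, -0.001]
contact_force: [0.7, 1.6, -1.8]
grip_width: 0.0488
gripper_force: 47.9
```

{"method": "drive_tool", "body": {"deltas": [{"offset":[0,0,0],"twist":[0,0,0],"claw":4.5},{"offset":[0,0,0],"twist":[0,0,0],"claw":4.5}]}}

```text
t: 14.02
tool_pos: [0.5175, -0.0371, 0.077]
ee_rot: [0.001, 0.611, 0.792, 0.001]
contact_force: [0.4, -0.5, -2.9]
grip_width: 0.0485
gripper_force: 48.0
```

```bash
python3 -c "
from h import *
go(.5207,-.038,.038,14.5)
im=get_image('scene'); tp=get_image('top'); cv2.imwrite('pics/scene4.png',im[:,:,::-1]); cv2.imwrite('pics/top4.png',tp[:,:,::-1])
cv2.imwrite('pics/c4.png',np.hstack([cv2.resize(im[125:255,250:345,::-1],(380,520),interpolation=cv2.INTER_CUBIC),cv2.resize(tp[190:320,270:370,::-1],(400,520),interpolation=cv2.INTER_CUBIC)]))"
```

```text
t 14.02 pos [ 0.5175 -0.0371  0.077 ] yaw 14.66 tilt [ 0.14 -0.01] w 0.0485 F [ 0.4 -0.5 -2.9] q1,q6 [-0.09 -0.35]
 shift cm [-0.17  0.28  3.9 ] rows>= 0.9
 twist 0.003 rows>= 0.0  after-twist shift: [-0.17  0.28  3.9 ]
```

View pics/c4.png

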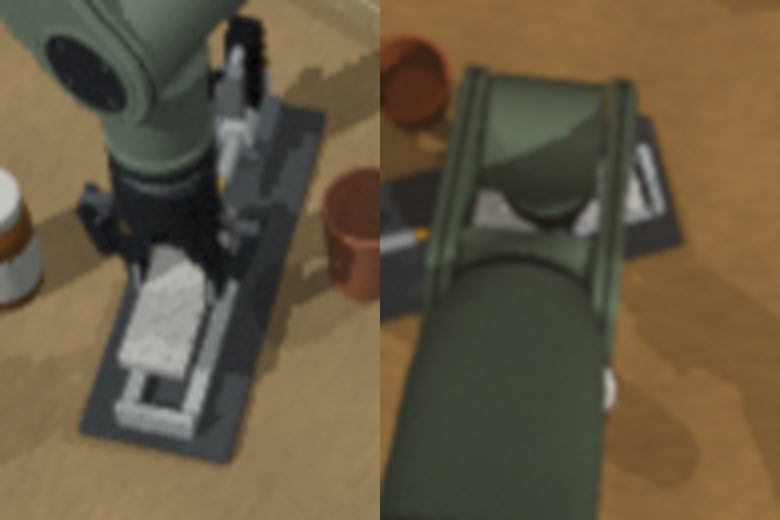

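The scene crop shows the tile held level, relief up, and aligned above the bars. I lower it and watch for contact.

{"method": "drive_tool", "body": {"deltas": [{"offset":[-0.15,0.35,1.2],"twist":[0,0,0],"claw":4.5},{"offset":[0,0,1.2],"twist":[0,0,0],"claw":4.5},{"offset":[0,0,0.8],"twist":[0,0,0],"claw":4.5},{"offset":[0,0,0],"twist":[0,0,0],"claw":4.5},{"offset":[0,0,0],"twist":[0,0,0],"claw":4.5}]}}

```text
t: 14.53
tool_pos: [0.52, -0.0374, 0.0433]
ee_rot: [-0.001, 0.611, 0.792, -0.0]
contact_force: [0.2, -0.1, -3.4]
grip_width: 0.0483
gripper_force: 48.0
```

{"method": "drive_tool", "body": {"deltas": [{"offset":[0,0,0.3],"twist":[0,0,0],"claw":4.5},{"offset":[0,0,0],"twist":[0,0,0],"claw":4.5},{"offset":[0,0,0],"twist":[0,0,0],"claw":4.5},{"offset":[0,0,0],"twist":[0,0,0],"claw":4.5}]}}

```text
t: 14.87
tool_pos: [0.5204, -0.0374, 0.0411]
ee_rot: [0.0, 0.611, 0.792, 0.0]
contact_force: [-0.8, -0.2, -2.1]
grip_width: 0.0488
gripper_force: 48.0
```

```bash
python3 -c "
from h import *
go(.5215,-.038,.0353,14.5)"
```

```text
t 14.87 pos [ 0.5204 -0.0374  0.0411] yaw 14.67 tilt [0.04 0.  ] w 0.0488 F [-0.8 -0.2 -2.1] q1,q6 [-0.09 -0.35]
 shift cm [-0.08  0.09  0.58] rows>= 0.1
 twist 0.003 rows>= 0.0  after-twist shift: [-0.08  0.09  0.58]
```

{"method": "drive_tool", "body": {"deltas": [{"offset":[-0.05,0.1,0.3],"twist":[0,0,0],"claw":4.5},{"offset":[0,0,0],"twist":[0,0,0],"claw":4.5},{"offset":[0,0,0.2],"twist":[0,0,0],"claw":4.5},{"offset":[0,0,0],"twist":[0,0,0],"claw":4.5},{"offset":[0,0,0],"twist":[0,0,0],"claw":4.5}]}}

```text
t: 15.28
tool_pos: [0.5212, -0.0377, 0.0356]
ee_rot: [-0.0, 0.611, 0.792, -0.0]
contact_force: [0.7, 0.9, -2.9]
grip_width: 0.049
gripper_force: 48.0
```

{"method": "drive_tool", "body": {"deltas": [{"offset":[0,0,0.1],"twist":[0,0,0],"claw":4.5},{"offset":[0,0,0],"twist":[0,0,0],"claw":4.5}]}}

```text
t: 15.45
tool_pos: [0.5214, -0.0376, 0.0353]
ee_rot: [0.0, 0.611, 0.792, 0.0]
contact_force: [-1.1, -0.5, 2.7]
grip_width: 0.0485
gripper_force: 48.6
```

{"method": "drive_tool", "body": {"deltas": [{"offset":[0,0,0],"twist":[0,0,0],"claw":5.2},{"offset":[0,0,0],"twist":[0,0,0],"claw":5.8},{"offset":[0,0,0],"twist":[0,0,0],"claw":6.2},{"offset":[0,0,-1.5],"twist":[0,0,0],"claw":6.2},{"offset":[0,0,-3.5],"twist":[0,0,0],"claw":6.2}]}}

```text
t: 15.87
tool_pos: [0.5184, -0.0374, 0.0818]
ee_rot: [-0.004, 0.611, 0.792, -0.002]
contact_force: [0.6, -0.4, 0.7]
grip_width: 0.0624
gripper_force: 0.0
```

{"method": "drive_tool", "body": {"deltas": [{"offset":[0,0,-4],"twist":[0,0,0],"claw":8.5},{"offset":[0,0,-4],"twist":[0,0,0],"claw":8.5},{"offset":[0,0,-4],"twist":[0,0,0],"claw":8.5},{"offset":[0,0,-2],"twist":[0,0,0],"claw":8.5},{"offset":[0,0,0],"twist":[0,0,0],"claw":8.5}]}}

```text
t: 16.28
tool_pos: [0.5242, -0.0379, 0.2305]
ee_rot: [0.005, 0.611, 0.792, 0.003]
contact_force: [0.2, -0.4, 0.1]
grip_width: 0.0851
gripper_force: 0.0
```

```bash
python3 -c "
from h import *
rows(.4763,.1348,.22,104.5,14)"
```

```text
t 16.28 pos [ 0.5242 -0.0379  0.2305] yaw 14.67 tilt [ 0.68 -0.06] w 0.0851 F [ 0.2 -0.4  0.1] q1,q6 [-0.09 -0.35]
 shift cm [17.93 -0.27  0.98] rows>= 4.3
 twist -1.568 rows>= 12.6  after-twist shift: [ 0.33 17.93  0.98]
0 [ 1.3 -0.   0.1] -0.112
1 [1.3 0.1 0.1] -0.112
2 [1.3 0.3 0.1] -0.112
3 [1.2 0.4 0.1] -0.112
4 [1.2 0.5 0.1] -0.112
5 [1.1 0.7 0.1] -0.112
6 [1.  0.8 0.1] -0.112
7 [0.9 0.9 0.1] -0.112
8 [0.8 1.  0.1] -0.112
9 [0.7 1.1 0.1] -0.112
10 [0.6 1.1 0.1] -0.112
11 [0.4 1.2 0.1] -0.112
12 [0.3 1.2 0.1] -0.112
13 [0.2 1.3 0.1] -0.112
```

{"method": "drive_tool", "body": {"deltas": [{"offset":[1.3,0,0],"twist":[0,0,-0.112],"claw":8.5},{"offset":[1.3,0.1,0],"twist":[0,0,-0.112],"claw":8.5},{"offset":[1.3,0.3,0],"twist":[0,0,-0.112],"claw":8.5},{"offset":[1.2,0.4,0],"twist":[0,0,-0.112],"claw":8.5},{"offset":[1.2,0.5,0],"twist":[0,0,-0.112],"claw":8.5}]}}

```text
t: 16.7
tool_pos: [0.5029, 0.0254, 0.2236]
ee_rot: [-0.001, 0.366, 0.931, -0.0]
contact_force: [0.4, -0.3, -0.8]
grip_width: 0.085
gripper_force: 0.0
```

{"method": "drive_tool", "body": {"deltas": [{"offset":[1.1,0.7,0],"twist":[0,0,-0.112],"claw":8.5},{"offset":[1.0,0.8,0],"twist":[0,0,-0.112],"claw":8.5},{"offset":[0.9,0.9,0],"twist":[0,0,-0.112],"claw":8.5},{"offset":[0.8,1.0,0],"twist":[0,0,-0.112],"claw":8.5},{"offset":[0.7,1.1,0],"twist":[0,0,-0.112],"claw":8.5}]}}

```text
t: 17.12
tool_pos: [0.4866, 0.0877, 0.2235]
ee_rot: [-0.001, 0.095, 0.996, -0.0]
contact_force: [-0.3, 1.2, -0.1]
grip_width: 0.0849
gripper_force: 0.0
```

{"method": "drive_tool", "body": {"deltas": [{"offset":[0.6,1.1,0],"twist":[0,0,-0.112],"claw":8.5},{"offset":[0.4,1.2,0],"twist":[0,0,-0.112],"claw":8.5},{"offset":[0.3,1.2,0],"twist":[0,0,-0.112],"claw":8.5},{"offset":[0.2,1.3,0],"twist":[0,0,-0.112],"claw":8.5},{"offset":[0,0,0],"twist":[0,0,0],"claw":8.5}]}}

```text
t: 17.53
tool_pos: [0.4724, 0.1373, 0.2236]
ee_rot: [-0.001, -0.128, 0.992, 0.0]
contact_force: [-0.2, 0.5, -0.7]
grip_width: 0.0847
gripper_force: 0.0
```

```bash
python3 -c "
from h import *
go(.4763,.1348,.12,104.5)
im=get_image('scene'); tp=get_image('top'); cv2.imwrite('pics/scene5.png',im[:,:,::-1]); cv2.imwrite('pics/top5.png',tp[:,:,::-1])
cv2.imwrite('pics/c5.png',np.hstack([cv2.resize(im[110:250,250:345,::-1],(380,560),interpolation=cv2.INTER_CUBIC),cv2.resize(tp[190:290,280:350,::-1],(392,560),interpolation=cv2.INTER_CUBIC)]))"
```

```text
t 17.53 pos [0.4724 0.1373 0.2236] yaw 104.72 tilt [-0.13  0.02] w 0.0847 F [-0.2  0.5 -0.7] q1,q6 [ 0.26 -1.57]
 shift cm [-0.34 -0.36 10.36] rows>= 2.5
 twist 0.004 rows>= 0.0  after-twist shift: [-0.34 -0.35 10.36]
```

View pics/c5.png

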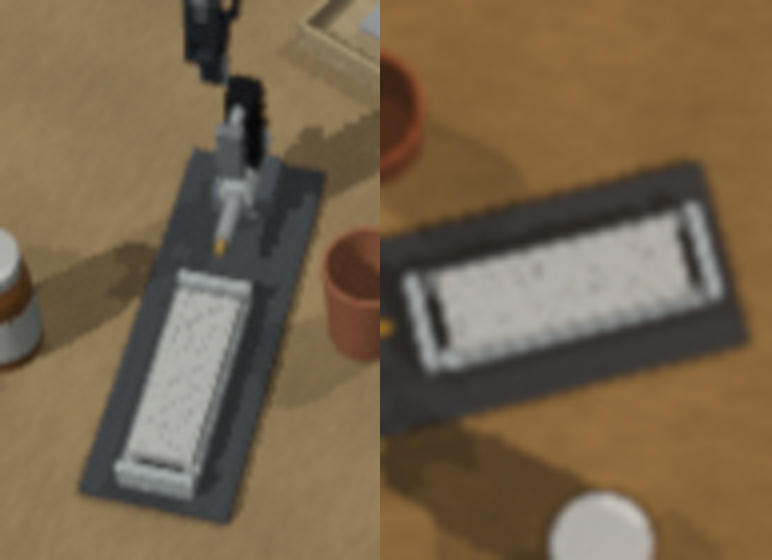

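The tile lies relief up between the stops with dark gaps at both ends, and bar edges show along both sides. I'll quantify the centring now.

Run:
```python
from h import *
th=np.radians(14.5); X=np.array([np.cos(th),np.sin(th)]); Y=np.array([-np.sin(th),np.cos(th)])
for n,im,box in(("top",cv2.imread("pics/top5.png"),(280,222,345,262)),("scene",cv2.imread("pics/scene5.png"),(276,176,315,236))):
    x0,y0,x1,y1=box; m0=np.zeros(im.shape[:2],bool); m0[y0:y1,x0:x1]=True
    i=im.astype(int); v=i.max(2); d=i[...,2]-i[...,0]
    br=m0&(v>105)&(d<40)
    tile=(br&(d>3)).astype(np.uint8)*255; st=br&(d<=3)
    print(n,"tile",rect(n,cv2.morphologyEx(tile,cv2.MORPH_OPEN,np.ones((3,3),np.uint8)),.038,box))
    pts=np.argwhere(br)[:,::-1].astype(float); P=plane(n,pts,.036)[:,:2]*1000
    print("  all bright",cv2.minAreaRect(P.astype(np.float32)))
    # profile along tile axis through centre line, brightness at z=.037
    for nm,A,B,r in(("y",Y,X,np.arange(-104,105,3)),("x",X,Y,np.arange(-40,41,2))):
        pr=np.zeros(len(r))
        for o in((-10,0,10) if nm=="y" else(-30,0,30)):
            Q=np.array([521,-38])+np.outer(r,A)+o*B; uv=proj(n,np.c_[Q/1000,np.full(len(r),.037)]).astype(np.float32)
            pr+=cv2.remap(v.astype(np.float32),uv[:,0].copy(),uv[:,1].copy(),cv2.INTER_LINEAR)[:,0]/3
        print("  ",nm,[(int(a),int(b)) for a,b in zip(r,pr) if nm=="x" or abs(a)>64])
```

```text
top tile (array([521.2, -37.3]), array([152.2,  53.7]), -75.6)
  all bright ((519.0419311523438, -37.46784210205078), (61.78273391723633, 188.45291137695312), 15.078073501586914)
   y [(-104, 113), (-101, 89), (-98, 69), (-95, 81), (-92, 120), (-89, 151), (-86, 143), (-83, 102), (-80, 64), (-77, 74), (-74, 124), (-71, 161), (-68, 175), (-65, 176), (67, 171), (70, 169), (73, 156), (76, 115), (79, 66), (82, 54), (85, 90), (88, 137), (91, 152), (94, 122), (97, 76), (100, 49), (103, 43)]
   x [(-40, 54), (-38, 55), (-36, 63), (-34, 78), (-32, 100), (-30, 119), (-28, 130), (-26, 139), (-24, 150), (-22, 161), (-20, 171), (-18, 175), (-16, 177), (-14, 178), (-12, 178), (-10, 177), (-8, 176), (-6, 176), (-4, 175), (-2, 175), (0, 176), (2, 177), (4, 177), (6, 177), (8, 176), (10, 176), (12, 176), (14, 175), (16, 174), (18, 174), (20, 172), (22, 166), (24, 150), (26, 124), (28, 95), (30, 66), (32, 53), (34, 46), (36, 47), (38, 49), (40, 52)]
scene tile (array([524.3, -39.9]), array([146.1,  45.6]), -76.6)
  all bright ((516.48095703125, -53.59080505371094), (85.54786682128906, 216.87245178222656), 14.927166938781738)
   y [(-104, 121), (-101, 130), (-98, 134), (-95, 149), (-92, 162), (-89, 154), (-86, 120), (-83, 96), (-80, 118), (-77, 146), (-74, 165), (-71, 172), (-68, 173), (-65, 173), (67, 171), (70, 170), (73, 157), (76, 140), (79, 131), (82, 139), (85, 154), (88, 158), (91, 139), (94, 103), (97, 74), (100, 68), (103, 67)]
   x [(-40, 68), (-38, 69), (-36, 70), (-34, 69), (-32, 67), (-30, 66), (-28, 74), (-26, 97), (-24, 127), (-22, 156), (-20, 169), (-18, 172), (-16, 171), (-14, 172), (-12, 175), (-10, 176), (-8, 175), (-6, 174), (-4, 171), (-2, 169), (0, 169), (2, 171), (4, 175), (6, 173), (8, 170), (10, 172), (12, 173), (14, 173), (16, 173), (18, 173), (20, 173), (22, 172), (24, 167), (26, 153), (28, 130), (30, 115), (32, 115), (34, 110), (36, 88), (38, 65), (40, 50)]
```

Run:
```python
from h import *
th=np.radians(14.6); X=np.array([np.cos(th),np.sin(th)]); Y=np.array([-np.sin(th),np.cos(th)])
r=np.arange(-42,42.1,.5)
for n,side in(("top",1),("scene",-1)):
    v=cv2.imread(f"pics/{n}5.png").max(2).astype(np.float32)
    for nm,ys,z in(("stop-",-89,.036),("stop+",91,.036),("tile-50",-50,.038),("tile0",0,.038),("tile50",50,.038)):
        Q=np.array([521,-38])+np.outer(r,X)+ys*Y; uv=proj(n,np.c_[Q/1000,np.full(len(r),z)]).astype(np.float32)
        p=cv2.remap(v,uv[:,0].copy(),uv[:,1].copy(),cv2.INTER_LINEAR)[:,0]
        hi=np.median(p[abs(r)<12]); k=np.where(p>(hi+62)/2)[0]; e=r[k[-1]] if side>0 else r[k[0]]
        print(n,nm,"true edge",e,"-> centre",e-side*(30 if "stop" in nm else 25))
```

```text
top stop- true edge 30.0 -> centre 0.0
top stop+ true edge 29.0 -> centre -1.0
top tile-50 true edge 25.5 -> centre 0.5
top tile0 true edge 26.0 -> centre 1.0
top tile50 true edge 26.0 -> centre 1.0
scene stop- true edge -28.0 -> centre 2.0
scene stop+ true edge -28.0 -> centre 2.0
scene tile-50 true edge -24.0 -> centre 1.0
scene tile0 true edge -24.5 -> centre 0.5
scene tile50 true edge -24.5 -> centre 0.5
```

{"method": "drive_tool", "body": {"deltas": [{"offset":[-0.3,-0.3,2],"twist":[0,0,0],"claw":8.5},{"offset":[0,0,2],"twist":[0,0,0],"claw":8.5},{"offset":[0,0,1],"twist":[0,0,0],"claw":8.5},{"offset":[0,0,0],"twist":[0,0,0],"claw":8.5},{"offset":[0,0,0],"twist":[0,0,0],"claw":8.5}]}}

```text
t: 18.05
tool_pos: [0.4771, 0.1333, 0.1745]
ee_rot: [-0.001, -0.125, 0.992, -0.0]
contact_force: [-0.5, 0.5, 0.5]
grip_width: 0.0851
gripper_force: 0.0
```

```bash
python3 -c "
from h import *
go(.4763,.1347,.11,104.6)
im=get_image('scene'); tp=get_image('top')
cv2.imwrite('pics/c6.png',np.hstack([cv2.resize(im[80:180,270:350,::-1],(400,500),interpolation=cv2.INTER_CUBIC),cv2.resize(tp[215:295,230:294,::-1],(400,500),interpolation=cv2.INTER_CUBIC)]))"
```

```text
t 18.05 pos [0.4771 0.1333 0.1745] yaw 104.42 tilt [-0.06 -0.02] w 0.0851 F [-0.5  0.5  0.5] q1,q6 [ 0.25 -1.57]
 shift cm [0.03 0.15 6.45] rows>= 1.5
 twist -0.003 rows>= 0.0  after-twist shift: [0.03 0.15 6.45]
```

View pics/c6.png

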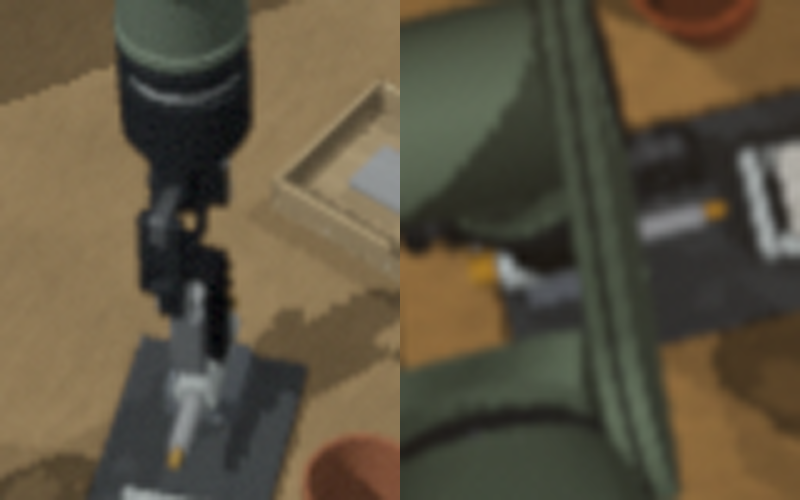

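The near finger's tip shows just in front of the trigger at (170,310) in the scene crop. The far finger is hidden behind the grip. I go down in steps, watching the force.

{"method": "drive_tool", "body": {"deltas": [{"offset":[0,0.15,1],"twist":[0,0,0],"claw":8.5},{"offset":[0,0,1],"twist":[0,0,0],"claw":8.5},{"offset":[0,0,0.8],"twist":[0,0,0],"claw":8.5},{"offset":[0,0,0],"twist":[0,0,0],"claw":8.5},{"offset":[0,0,0],"twist":[0,0,0],"claw":8.5}]}}

```text
t: 18.57
tool_pos: [0.4762, 0.1352, 0.146]
ee_rot: [-0.001, -0.126, 0.992, -0.0]
contact_force: [0.3, 0.1, -0.2]
grip_width: 0.0849
gripper_force: 0.0
```

{"method": "drive_tool", "body": {"deltas": [{"offset":[0,0,0.7],"twist":[0,0,0],"claw":8.5},{"offset":[0,0,0.7],"twist":[0,0,0],"claw":8.5},{"offset":[0,0,0.7],"twist":[0,0,0],"claw":8.5},{"offset":[0,0,0],"twist":[0,0,0],"claw":8.5},{"offset":[0,0,0],"twist":[0,0,0],"claw":8.5}]}}

```text
t: 18.98
tool_pos: [0.4764, 0.1352, 0.1252]
ee_rot: [-0.001, -0.126, 0.992, -0.0]
contact_force: [0.6, 0.2, 0.3]
grip_width: 0.0851
gripper_force: 0.0
```

{"method": "drive_tool", "body": {"deltas": [{"offset":[0,0,0.7],"twist":[0,0,0],"claw":8.5},{"offset":[0,0,0.7],"twist":[0,0,0],"claw":8.5},{"offset":[0,0,0],"twist":[0,0,0],"claw":8.5},{"offset":[0,0,0],"twist":[0,0,0],"claw":7.7},{"offset":[0,0,0],"twist":[0,0,0],"claw":7.2}], "force": 20}}

```text
t: 19.4
tool_pos: [0.4764, 0.136, 0.1119]
ee_rot: [-0.0, -0.126, 0.992, 0.001]
contact_force: [-1.1, 2.7, -1.7]
grip_width: 0.072
gripper_force: 1.5
```

```bash
python3 -c "
from h import *
go(.4763,.1347,.11,104.6)"
```

```text
t 19.4 pos [0.4764 0.136  0.1119] yaw 104.46 tilt [-0.05  0.1 ] w 0.072 F [-1.1  2.7 -1.7] q1,q6 [ 0.25 -1.57]
 shift cm [ 0.04 -0.12  0.19] rows>= 0.1
 twist -0.002 rows>= 0.0  after-twist shift: [ 0.04 -0.12  0.19]
```

{"method": "drive_tool", "body": {"deltas": [{"offset":[0,0.35,0],"twist":[0,0,0],"claw":7.2},{"offset":[0,0,0],"twist":[0,0,0],"claw":7.2},{"offset":[0,0,0],"twist":[0,0,0],"claw":6.8},{"offset":[0,0,0],"twist":[0,0,0],"claw":6.8},{"offset":[0,0,0],"twist":[0,0,0],"claw":6.8}]}}

```text
t: 19.82
tool_pos: [0.476, 0.1386, 0.1119]
ee_rot: [0.0, -0.126, 0.992, -0.0]
contact_force: [0.0, 0.4, 0.3]
grip_width: 0.0681
gripper_force: 0.0
```

```bash
cat >> h.py <<'E'
def gun():
    o,R=state(); y=R.as_matrix()[:,1]; c=(o["tool_pos"]*1000-[521.3,-38,0])@[-.252,.9677,0]
    print("t",round(o["t"],2),"centre",c.round(1),"w",(o["grip_width"]*1000).round(1),"back",(c+o["grip_width"]*500).round(1),"front",(c-o["grip_width"]*500).round(1),"Fy",(o["contact_force"]@y).round(1),"gf",round(o["gripper_force"],1),"z",o["tool_pos"][2].round(4))
E
python3 -c "
from h import *
gun()"
```

```text
Traceback (most recent call last):
  File "h.py", line 40, in gun
    print("t",round(o["t"],2),"centre",c.round(1),"w",(o["grip_width"]*1000).round(1),"back",(c+o["grip_width"]*500).round(1),"front",(c-o["grip_width"]*500).round(1),"Fy",(o["contact_force"]@y).round(1),"gf",round(o["gripper_force"],1),"z",o["tool_pos"][2].round(4))
                                                      ^^^^^^^^^^^^^^^^^^^^^^^^^^^^
AttributeError: 'float' object has no attribute 'round'
```

{"method": "drive_tool", "body": {"deltas": [{"offset":[0,0.1,0],"twist":[0,0,0],"claw":6.6},{"offset":[0,0.1,0],"twist":[0,0,0],"claw":6.4},{"offset":[0,0,0],"twist":[0,0,0],"claw":6.3},{"offset":[0,0,0],"twist":[0,0,0],"claw":6.3}]}}

```text
t: 20.15
tool_pos: [0.4755, 0.1404, 0.1119]
ee_rot: [0.0, -0.126, 0.992, -0.0]
contact_force: [0.5, -1.8, 1.9]
grip_width: 0.0631
gripper_force: 1.5
```

```bash
sed -i 's/(o\["grip_width"\]\*1000).round(1)/round(o["grip_width"]*1000,1)/' h.py; python3 -c "
from h import *
gun()"
```

```text
t 20.15 centre 184.2 w 63.1 back 215.8 front 152.7 Fy -1.9 gf 1.5 z 0.1119
```

{"method": "drive_tool", "body": {"deltas": [{"offset":[0,0.1,0],"twist":[0,0,0],"claw":6.1},{"offset":[0,0.1,0],"twist":[0,0,0],"claw":5.9},{"offset":[0,0.1,0],"twist":[0,0,0],"claw":5.8},{"offset":[0,0.05,0],"twist":[0,0,0],"claw":5.7},{"offset":[0,0,0],"twist":[0,0,0],"claw":5.7}]}}

```text
t: 20.57
tool_pos: [0.4748, 0.1437, 0.1119]
ee_rot: [0.0, -0.127, 0.992, -0.0]
contact_force: [0.6, -2.7, 2.5]
grip_width: 0.0568
gripper_force: 1.9
```

```bash
python3 -c "
from h import *
gun()"
```

```text
t 20.57 centre 187.6 w 56.8 back 216.0 front 159.2 Fy -2.7 gf 1.9 z 0.1119
```

{"method": "drive_tool", "body": {"deltas": [{"offset":[0,0.1,0],"twist":[0,0,0],"claw":5.6},{"offset":[0,0,0],"twist":[0,0,0],"claw":5.6},{"offset":[0,0,0],"twist":[0,0,0],"claw":5.6}]}}

```text
t: 20.82
tool_pos: [0.4747, 0.1439, 0.1119]
ee_rot: [0.0, -0.127, 0.992, -0.001]
contact_force: [2.8, -7.0, 3.2]
grip_width: 0.0559
gripper_force: 3.7
```

```bash
python3 -c "
from h import *
gun()"
```

```text
t 20.82 centre 187.8 w 55.9 back 215.8 front 159.8 Fy -7.5 gf 3.7 z 0.1119
```

At the pressure point (7.5 N, between 4 and 10 N). Holding for more than a second.

{"method": "drive_tool", "body": {"deltas": [{"offset":[0,0,0],"twist":[0,0,0],"claw":5.6},{"offset":[0,0,0],"twist":[0,0,0],"claw":5.6},{"offset":[0,0,0],"twist":[0,0,0],"claw":5.6},{"offset":[0,0,0],"twist":[0,0,0],"claw":5.6},{"offset":[0,0,0],"twist":[0,0,0],"claw":5.6}]}}

```text
t: 21.23
tool_pos: [0.4747, 0.1439, 0.1119]
ee_rot: [0.0, -0.127, 0.992, -0.001]
contact_force: [0.8, -7.0, 2.8]
grip_width: 0.0561
gripper_force: 3.6
```

{"method": "drive_tool", "body": {"deltas": [{"offset":[0,0,0],"twist":[0,0,0],"claw":5.6},{"offset":[0,0,0],"twist":[0,0,0],"claw":5.6},{"offset":[0,0,0],"twist":[0,0,0],"claw":5.6},{"offset":[0,0,0],"twist":[0,0,0],"claw":5.6},{"offset":[0,0,0],"twist":[0,0,0],"claw":5.6}]}}

```text
t: 21.65
tool_pos: [0.4747, 0.1439, 0.1119]
ee_rot: [0.0, -0.127, 0.992, -0.001]
contact_force: [1.6, -7.8, 2.9]
grip_width: 0.056
gripper_force: 3.6
```

{"method": "drive_tool", "body": {"deltas": [{"offset":[0,0,0],"twist":[0,0,0],"claw":5.6},{"offset":[0,0,0],"twist":[0,0,0],"claw":5.6},{"offset":[0,0,0],"twist":[0,0,0],"claw":5.6}]}}

```text
t: 21.9
tool_pos: [0.4747, 0.1439, 0.1119]
ee_rot: [0.0, -0.127, 0.992, -0.001]
contact_force: [2.0, -7.5, 3.1]
grip_width: 0.0561
gripper_force: 3.6
```

```bash
python3 -c "
from h import *
gun()"
```

```text
t 21.9 centre 187.8 w 56.1 back 215.8 front 159.7 Fy -7.8 gf 3.6 z 0.1119
```

{"method": "drive_tool", "body": {"deltas": [{"offset":[0,0.1,0],"twist":[0,0,0],"claw":5.4},{"offset":[0,0.1,0],"twist":[0,0,0],"claw":5.2},{"offset":[0,0.1,0],"twist":[0,0,0],"claw":5.0},{"offset":[0,0.1,0],"twist":[0,0,0],"claw":4.8},{"offset":[0,0.1,0],"twist":[0,0,0],"claw":4.5}], "force": 30}}

```text
t: 22.32
tool_pos: [0.4735, 0.1489, 0.1133]
ee_rot: [0.001, -0.127, 0.992, -0.001]
contact_force: [-0.4, -10.6, 14.3]
grip_width: 0.0454
gripper_force: 22.2
```

{"method": "drive_tool", "body": {"deltas": [{"offset":[0,0,0],"twist":[0,0,0],"claw":4.2},{"offset":[0,0,0],"twist":[0,0,0],"claw":4.2}]}}

```text
t: 22.48
tool_pos: [0.4735, 0.1489, 0.1134]
ee_rot: [0.001, -0.127, 0.992, -0.001]
contact_force: [-1.8, -7.3, 13.7]
grip_width: 0.0456
gripper_force: 30.0
```

```bash
python3 -c "
from h import *
gun()"
```

```text
t 22.48 centre 192.9 w 45.6 back 215.7 front 170.1 Fy -6.6 gf 30.0 z 0.1134
```

Fully squeezed (opening 45.6 mm, 30 N). Holding for over two seconds.

{"method": "drive_tool", "body": {"deltas": [{"offset":[0,0,0],"twist":[0,0,0],"claw":4.2},{"offset":[0,0,0],"twist":[0,0,0],"claw":4.2},{"offset":[0,0,0],"twist":[0,0,0],"claw":4.2},{"offset":[0,0,0],"twist":[0,0,0],"claw":4.2},{"offset":[0,0,0],"twist":[0,0,0],"claw":4.2}]}}

```text
t: 22.9
tool_pos: [0.4735, 0.1489, 0.1134]
ee_rot: [0.001, -0.127, 0.992, -0.001]
contact_force: [-1.2, -7.5, 13.7]
grip_width: 0.0453
gripper_force: 30.1
```

{"method": "drive_tool", "body": {"deltas": [{"offset":[0,0,0],"twist":[0,0,0],"claw":4.2},{"offset":[0,0,0],"twist":[0,0,0],"claw":4.2},{"offset":[0,0,0],"twist":[0,0,0],"claw":4.2},{"offset":[0,0,0],"twist":[0,0,0],"claw":4.2},{"offset":[0,0,0],"twist":[0,0,0],"claw":4.2}]}}

```text
t: 23.32
tool_pos: [0.4735, 0.1489, 0.1134]
ee_rot: [0.001, -0.127, 0.992, -0.001]
contact_force: [-1.9, -7.5, 13.8]
grip_width: 0.0454
gripper_force: 30.1
```

{"method": "drive_tool", "body": {"deltas": [{"offset":[0,0,0],"twist":[0,0,0],"claw":4.2},{"offset":[0,0,0],"twist":[0,0,0],"claw":4.2},{"offset":[0,0,0],"twist":[0,0,0],"claw":4.2},{"offset":[0,0,0],"twist":[0,0,0],"claw":4.2},{"offset":[0,0,0],"twist":[0,0,0],"claw":4.2}]}}

```text
t: 23.73
tool_pos: [0.4735, 0.1489, 0.1134]
ee_rot: [0.001, -0.127, 0.992, -0.001]
contact_force: [-1.9, -7.5, 13.9]
grip_width: 0.0452
gripper_force: 30.1
```

{"method": "drive_tool", "body": {"deltas": [{"offset":[0,0,0],"twist":[0,0,0],"claw":4.2},{"offset":[0,0,0],"twist":[0,0,0],"claw":4.2},{"offset":[0,0,0],"twist":[0,0,0],"claw":4.2},{"offset":[0,0,0],"twist":[0,0,0],"claw":4.2},{"offset":[0,0,0],"twist":[0,0,0],"claw":4.2}]}}

```text
t: 24.15
tool_pos: [0.4735, 0.1489, 0.1134]
ee_rot: [0.001, -0.127, 0.992, -0.001]
contact_force: [-1.7, -6.2, 13.1]
grip_width: 0.0454
gripper_force: 30.1
```

{"method": "drive_tool", "body": {"deltas": [{"offset":[0,0,0],"twist":[0,0,0],"claw":4.2},{"offset":[0,0,0],"twist":[0,0,0],"claw":4.2},{"offset":[0,0,0],"twist":[0,0,0],"claw":4.2},{"offset":[0,0,0],"twist":[0,0,0],"claw":4.2},{"offset":[0,0,0],"twist":[0,0,0],"claw":4.2}]}}

```text
t: 24.57
tool_pos: [0.4735, 0.1489, 0.1134]
ee_rot: [0.001, -0.127, 0.992, -0.001]
contact_force: [-2.3, -7.2, 13.7]
grip_width: 0.0455
gripper_force: 30.1
```

{"method": "drive_tool", "body": {"deltas": [{"offset":[0,-0.4,0],"twist":[0,0,0],"claw":6.5},{"offset":[0,-0.4,0],"twist":[0,0,0],"claw":8.5},{"offset":[0,-0.3,0],"twist":[0,0,0],"claw":8.5},{"offset":[0,0,0],"twist":[0,0,0],"claw":8.5},{"offset":[0,0,0],"twist":[0,0,0],"claw":8.5}]}}

```text
t: 24.98
tool_pos: [0.4756, 0.1395, 0.1116]
ee_rot: [-0.0, -0.126, 0.992, 0.0]
contact_force: [-0.5, 0.2, 0.1]
grip_width: 0.085
gripper_force: 0.0
```

```bash
python3 -c "
from h import *
gun()"
```

```text
t 24.98 centre 183.3 w 85.0 back 225.8 front 140.8 Fy 0.4 gf 0.0 z 0.1116
```

Released and clear of the gun. I lift straight up and check the scene.

{"method": "drive_tool", "body": {"deltas": [{"offset":[0,0,-1],"twist":[0,0,0],"claw":8.5},{"offset":[0,0,-2.5],"twist":[0,0,0],"claw":8.5},{"offset":[0,0,-3.5],"twist":[0,0,0],"claw":8.5},{"offset":[0,0,-4],"twist":[0,0,0],"claw":8.5},{"offset":[0,0,-1],"twist":[0,0,0],"claw":8.5}]}}

```text
t: 25.4
tool_pos: [0.4784, 0.1404, 0.2385]
ee_rot: [0.006, -0.126, 0.992, 0.001]
contact_force: [1.2, 0.7, 0.6]
grip_width: 0.0849
gripper_force: 0.0
```

{"method": "drive_tool", "body": {"deltas": [{"offset":[0,0,0],"twist":[0,0,0],"claw":8.5},{"offset":[0,0,0],"twist":[0,0,0],"claw":8.5},{"offset":[0,0,0],"twist":[0,0,0],"claw":8.5}]}}

```text
t: 25.65
tool_pos: [0.4747, 0.1391, 0.2306]
ee_rot: [-0.001, -0.126, 0.992, -0.0]
contact_force: [-0.2, -0.0, -0.6]
grip_width: 0.085
gripper_force: 0.0
```

```bash
python3 -c "
from h import *
gun()
im=get_image('scene'); cv2.imwrite('pics/scene7.png',im[:,:,::-1])
cv2.imwrite('pics/c7.png',cv2.resize(im[80:330,190:420,::-1],(552,600),interpolation=cv2.INTER_CUBIC))"
```

```text
t 25.65 centre 183.1 w 85.0 back 225.6 front 140.6 Fy 0.1 gf 0.0 z 0.2306
```

View pics/c7.png

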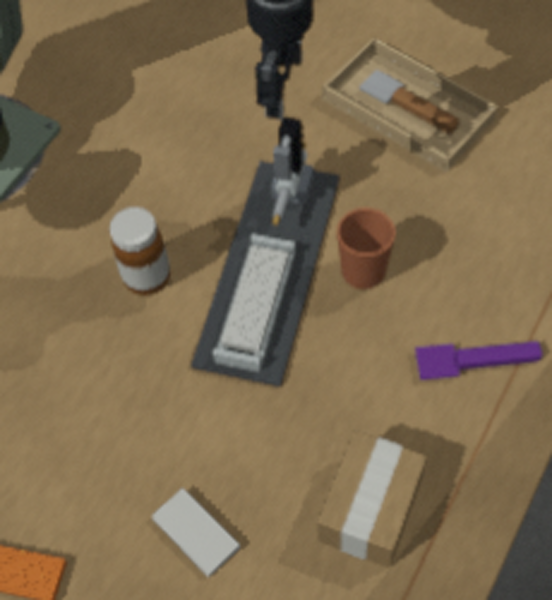

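The scraper (410,100) lies flat in the tray, the tile (257,297) sits centred on the rest, the trigger is out, and the bystanders stand where they were. Handing in.

```bash
python3 -c "
from station import order
print(order.hand_in())"
```

```text
the job is handed in; nothing more can be done
None
```

The job is done and handed in at about 26 s of the 72 s allowed: scraper flat in the tray, tile relief up and centred on the rest to about a millimetre, trigger held about 1.2 s at the pressure point and over 2 s fully squeezed, then released; nothing was dropped, the bystanders were left where they stood, and the hand-in returned no verdict.

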